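Put the spice tins away in the slanted rack

ROBOT

A 6-joint arm with a two-finger parallel gripper is mounted at the origin on the work surface. World frame = base frame: x ahead of the robot, y to its left, z up, the work surface at z = 0. Lengths are in m, angles in rad, forces in N, time in s.
With the tool pointing down it reaches from about 0.225 to 0.875 m from the base axis. Payload 3.4 kg.
Tool frame: the origin (TCP) lies at the very end of the fingers, on their centre line; the grasp point (between the pads) lies 19 mm behind it; z points along the fingers, y is the line along which they close (so a half turn about z gives the same grasp; the last joint's range is limited). The gripper opens to 85 mm and grips with 20 to 120 N. Pads are 22 mm wide; open, the fingers measure 114 mm over their backs; the gripper's body (76 mm by 85 mm) begins 54 mm behind the grasp point. The pads swing forward as they close: fully open they stand 13 mm farther back than shut.
Start: joints at [1.121, 0.276, 1.505, -0, 1.361, -0.121], TCP at [0.186, 0.544, 0.231] pointing down, gripper open.
Joint ranges: [-2.89, 2.89], [-0.75, 2.08], [0.22, 2.7], [-1.18, 4.32], [0.11, 2.71], [-2.7, 2.7]. Speed limits (rad/s): [2.57, 2.57, 3.14, 3.14, 3.14, 3.14].

INTERFACE

Orientations are given as a unit quaternion [w, x, y, z].
In Python, from rig import get_state, optics, sign_off gives the robot as it stands.
- The arm moves only by the tool send_rows, never from a script. Its argument "increments" is a list of rows, each an object with "gripper": the gripper's target within -1 to 1 (shut at 1, half-way at 0, fully open at -1); "linear": the shift along the world's x, y, z in m, a list of three; "delta_rot": the turn, a rotation vector about the world's x, y, z in rad, a list of three. In form: [{"gripper": gripper, "linear": [dx, dy, dz], "delta_rot": [rx, ry, rz]}, ...]. A call has 1 to 8 rows; each row is the pose to reach, as a shift and turn from the pose commanded when the call began; what a row does not reach only later rows make up. A row lasts 1/10 s, in which the tool goes at most 50 mm and 8.59 degrees, less where a joint would pass 70% of its speed; a pose out of reach is approached as far as the arm can. A call with a gripper value outside its range is refused whole. The fingers move at their own pace and stop on an object; "newtons" is the grip in N (left out, the last holds). Time passes only in rows, so rows that repeat a pose let the fingers close. It gives the time, the measured TCP pose, the force, the opening and the grip force at its end, in the units of the state.
- get_state(): the state, without advancing time (a new reading comes with each control period).
- optics.get_image(name): name is "scene" or "top" or "wrist"; returns a dict with "pixels" (480x640x3 uint8, blue, green, red), "K" (3x3 intrinsics, pixels), "rvec" (rotation vector, rad) and "tvec" (3), from world to camera coordinates, as OpenCV has them; the wrist camera has in their place "T_tool_cam" (4x4, takes a point from camera to tool coordinates, whose origin is the TCP and whose axes are the flange's). Camera axes: x right, y down, z forward; pixel columns grow to the right and rows downward; lengths in m; the calibration is good to about 2 mm. A picture is of the moment at which its call begins: read the wrist's pose just before it. There is no depth.
- sign_off(): hands the job in; it is judged then, once.
The state is a dict: "clock": time; "qpos": joint angles; "qd": joint speeds; "effort": joint torques, N m; "position": TCP position; "ee_rot": TCP orientation; "contact_force": force on the tool from outside, world axes, zero at the start; "moment": the same for the moment, N m; "width": finger opening in m; "gripper_force": force on a finger pad.
Only numpy, scipy, OpenCV 4.12 (cv2) and the standard library are available. Lean on these libraries where they do the work, as an engineer would, in place of code of your own. Each camera call takes 0.05 s, during which the arm holds its last target. There are 200 camera calls.

TASK

Put the three round spice tins from the tray away in the spice rack: drop each, lid outwards, into one of its slanted cups, the wide tin in the wide cup and a slim tin in each of the two small cups, every tin right down on the floor of its cup. Don't disturb the other things on the dresser.

Things in the scene. Friction and masses are not known exactly. Their poses are not given: they have to be found in the camera images.
- tin_wide: Wide round steel spice tin with a flat lid, plain cylinder 56 mm in diameter, 60 mm tall, about 110 g. Origin at the centre of its underside, z through the lid; stands upright on the tray at the start, the three tins side by side along the tray's edge nearest the robot, in any order.
- tin_slim1: One of two alike slim round steel spice tins with a flat lid, plain cylinder 42 mm in diameter, 68 mm tall, about 75 g. Origin at the centre of its underside, z through the lid; stands upright on the tray at the start.
- tin_slim2: One of two alike slim round steel spice tins with a flat lid, plain cylinder 42 mm in diameter, 68 mm tall, about 75 g. Origin at the centre of its underside, z through the lid; stands upright on the tray at the start.
- cup_wide: Wide round steel cup of the rack: bore 63 mm, wall 2 mm, 34 mm deep, open mouth. Origin at the centre of its inner floor, 45 mm above the dresser; z points out of the mouth along the bore, leaning 28 degrees from vertical towards the rack's front (robot side); x across the bore, up towards the rack's back; y along the row. Fixed; which of the three places in the row is its own varies.
- cup_slim1: One of the two small steel cups of the rack (bore 49 mm, wall 2 mm, 34 mm deep). Same frame as cup_wide: origin at the centre of its inner floor, z out of the mouth along the bore (28 degrees off vertical), x across the bore, up towards the rack's back, y along the row. Free at the start; its place in the row of three varies.
- cup_slim2: One of the two small steel cups of the rack (bore 49 mm, wall 2 mm, 34 mm deep). Same frame as cup_wide: origin at the centre of its inner floor, z out of the mouth along the bore (28 degrees off vertical), x across the bore, up towards the rack's back, y along the row. Free at the start; its place in the row of three varies.
- rack: Fixed teak spice rack. Origin on the dresser under the middle cup; x to its back, y along the row, z up; front (-x) faces the robot. Cup floors at x 0, y -95, 0, 95, z 45 mm. A shelf overhangs them: x 0 to 125 mm, 330 mm long, z 215 to 227, thin rail to z 248 at its front; it bars a hand pointing straight down. Posts at y -156 and 156, x 25 to 122; feet 14 mm high from x -65.
- tray: Fixed square white plastic tray, 360 x 360 mm, 18 mm high, floor and walls 4 mm thick. Origin under its centre on the dresser top, so its floor is at z = 4 mm; z up.
- mugs: Bystander: nested stack of three green ceramic mugs on the back of the tray, 84 mm in diameter, 174 mm tall, handles out to 69 mm from the axis. Origin under its centre, z up.
- latch_tin: Bystander: low oblong steel tin with a wire snap latch, 62 x 92 x 39 mm, on the back of the tray. Origin under its centre.
- coaster: Bystander: black silicone coaster, 93 mm in diameter, 7 mm thick, in the middle of the tray behind the tins. Origin under its centre.
- jar1: Bystander: glass jar, 60 mm in diameter, 85 mm tall, on the rack's shelf. Origin under its centre.
- jar2: Bystander: white ceramic jar, 72 mm in diameter, 70 mm tall, on the rack's shelf. Origin under its centre.
- sugar_bowl: Bystander: white bowl, 90 mm in diameter, 55 mm tall, on the dresser right of the tray. Origin under its centre.
- teaspoon: Bystander: slender steel teaspoon 156 mm long lying on the dresser at the near right.
Mind the look-alikes: they are no part of the job. What is shaped like the tin_slim1 but red or yellow is not meant.

How it is judged:
By the outcome, as a careful person would: the job done as asked, in the order asked, and still so for the second after the job is handed in, with the robot touching nothing.
It also fails if it takes over 72 s, if anything falls off the work surface, if the arm or the gripper's body presses on something with over 40 N, if the wrist force passes 120 N, or if a joint passes its speed limit or range.

## Working session

There is one attempt and no reset: what is moved stays moved. The work goes in short steps, Python scripts to look and compute and a tool call to move; the robot and the scene stay as the last step left them, time stands still between calls to the robot, and variables do not carry over. Pictures are saved under pics/ and viewed, at most 10 in all, crops included, and the job is handed in when it is done.

Besides the shell and the picture viewer there is one more tool, called after "Request:" as name([rows], argument=value, ...), one row to a line, values as JSON. send_rows: Moves the arm, as the interface text tells. Its arguments: {"type":"object","properties":{"increments":{"type":"array"},"newtons":{"type":"number"}},"required":["increments"]}

```bash
mkdir -p pics; ls; cat > h.py <<'E'
import numpy as np, cv2
from rig import get_state, optics, sign_off
from scipy.spatial.transform import Rotation as R
def grab(n,f=None):
    s=get_state(); d=optics.get_image(n)
    if n=="wrist":
        T=np.eye(4);q=s["ee_rot"];T[:3,:3]=R.from_quat([q[1],q[2],q[3],q[0]]).as_matrix();T[:3,3]=s["position"]
        d["W"]=T@np.array(d["T_tool_cam"])
    else:
        Rm=cv2.Rodrigues(np.array(d["rvec"],float))[0];T=np.eye(4);T[:3,:3]=Rm.T;T[:3,3]=-Rm.T@np.array(d["tvec"]).ravel();d["W"]=T
    if f: cv2.imwrite("pics/"+f,d["pixels"])
    return d
def ray(d,u,v):
    r=d["W"][:3,:3]@np.linalg.inv(np.array(d["K"]))@np.array([u,v,1.]);return d["W"][:3,3],r/np.linalg.norm(r)
def onz(d,u,v,z):
    o,r=ray(d,u,v);return o+r*(z-o[2])/r[2]
def tri(rays):
    A=np.zeros((3,3));b=np.zeros(3)
    for o,r in rays:
        P=np.eye(3)-np.outer(r,r);A+=P;b+=P@o
    x=np.linalg.solve(A,b);return x,[np.linalg.norm((np.eye(3)-np.outer(r,r))@(x-o)) for o,r in rays]
def proj(d,p):
    c=np.linalg.inv(d["W"])@np.append(p,1);k=np.array(d["K"])@c[:3];return k[:2]/k[2]
E
python3 -c "
from h import *
for n in('scene','top'):
    d=grab(n,n+'0.png');print(n,d['W'].round(3),np.array(d['K'])[0,0])
print(get_state())"
```

```text
pics
scene [[ 0.839  0.462 -0.288  0.882]
 [ 0.544 -0.699  0.463 -0.642]
 [ 0.012 -0.546 -0.838  1.179]
 [ 0.     0.     0.     1.   ]] 575.6723476090746
top [[-0.02  -0.988  0.15   0.336]
 [-1.     0.022  0.008 -0.085]
 [-0.011 -0.15  -0.989  1.351]
 [ 0.     0.     0.     1.   ]] 469.3672087412762
{'clock': 0.1, 'qpos': array([ 1.12101347e+00,  2.76523301e-01,  1.50600775e+00,  1.30617648e-05,
        1.36071991e+00, -1.20966337e-01]), 'qd': array([ 0.0014138 , -0.00123792, -0.00214551,  0.00122516,  0.00087828,
       -0.00058295]), 'effort': array([ 8.04377960e-04, -4.17701411e+01, -2.46403223e+01, -1.77972306e-04,
        5.85408008e-03, -4.57191447e-06]), 'position': array([0.18545369, 0.54376661, 0.23053056]), 'ee_rot': array([-2.39549748e-04,  1.63669893e-01,  9.86514814e-01, -7.93825436e-04]), 'contact_force': array([-0.03016116, -0.74339983,  0.7735807 ]), 'moment': array([0.00105549, 0.01525538, 0.03109632]), 'gripper_force': 0.0, 'width': 0.08536016955736066}
```

View pics/scene0.png

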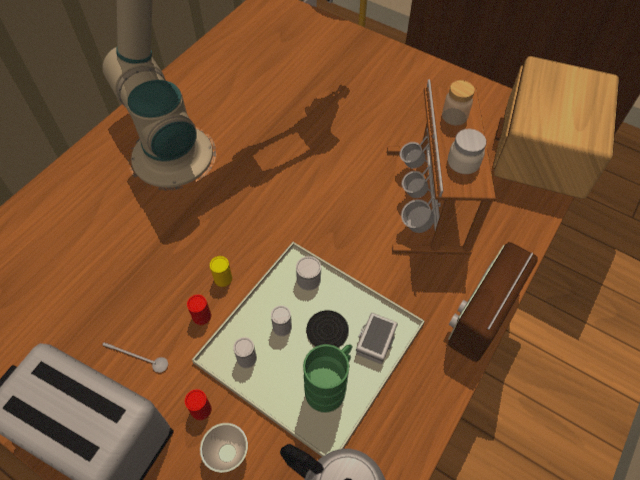

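View pics/top0.png

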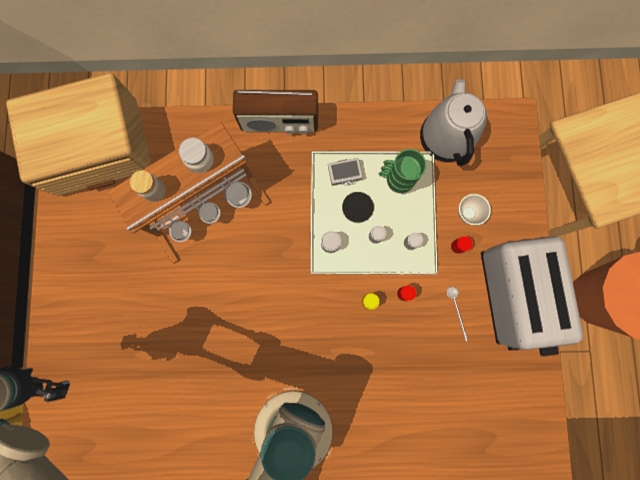

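The tray has three grey tins. In the top view they are at (331,241) wide, (378,234) slim and (415,240) slim; in the scene view they are at (308,270), (281,318) and (245,350). The red and yellow look-alikes stand off the tray at top (371,301), (407,293) and (463,244), so they aren't meant. The cups are at top (180,231), (209,212) and (238,194), and the last looks widest. I'll confirm this in one enlarged crop.

```bash
python3 -c "
import cv2,numpy as np
t=cv2.imread('pics/top0.png');s=cv2.imread('pics/scene0.png')
z=lambda im,x,y,w,h:cv2.resize(im[y:y+h,x:x+w],(400,300),interpolation=cv2.INTER_CUBIC)
cv2.imwrite('pics/crop1.png',np.vstack([np.hstack([z(t,310,200,133,100),z(t,145,160,133,100)]),np.hstack([z(s,220,245,133,100),z(s,370,130,133,100)])]))"
```

```text
(no output)
```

View pics/crop1.png

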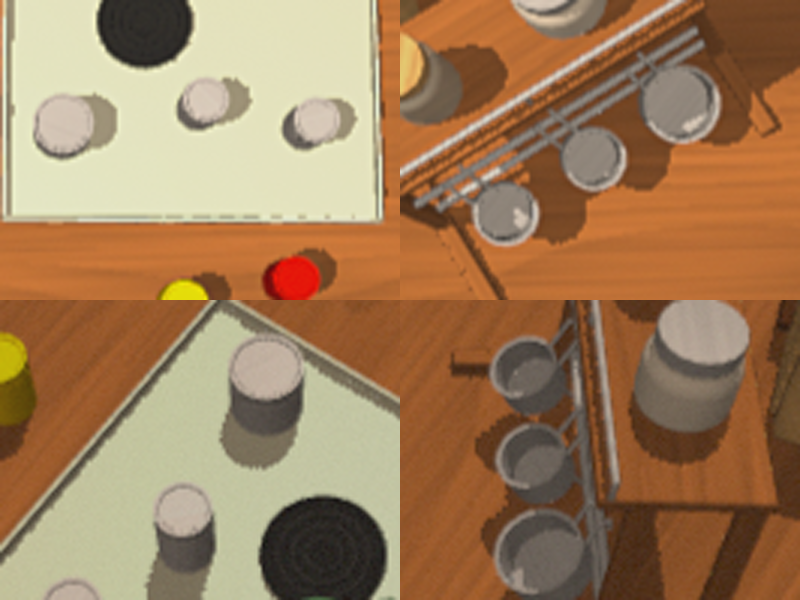

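The crop confirms three grey tins, the widest at top (331,241). It also confirms the wide cup at top (238,194), the rack end nearest the tray. Now I'll triangulate.

```bash
cat > m1.py <<'E'
from h import *
t=grab("top");s=grab("scene")
def lid(d,u,v):
    im=d["pixels"].astype(int);m=((im[:,:,2]-im[:,:,1]>4)&(im[:,:,2]-im[:,:,0]<45)&(im.min(2)>140)).astype(np.uint8)
    m=cv2.morphologyEx(m,cv2.MORPH_OPEN,np.ones((3,3),np.uint8))
    n,l,st,c=cv2.connectedComponentsWithStats(m)
    i=1+np.argmin(np.hypot(*(c[1:]-[u,v]).T));return c[i],st[i,2:]
for n,a,b in [("wide",(331,241),(309,267)),("A",(378.6,233.7),(281.6,314.6)),("B",(415.8,239.7),(244.5,346))]:
    (p,sa),(q,sb)=lid(t,*a),lid(s,*b);x,e=tri([ray(t,*p),ray(s,*q)])
    print(n,p.round(1),sa,q.round(1),sb,x.round(4),np.round(e,4))
M=[]
for n,a,b in [("c1",(180,230.6),(412.6,152.4)),("c2",(209.6,212.6),(415.3,182.3)),("cw",(238.1,194.3),(417,214.2))]:
    x,e=tri([ray(t,*a),ray(s,*b)]);M.append(x);print(n,x.round(4),np.round(e,4))
v=M[2]-M[0];print(np.linalg.norm(v),np.degrees(np.arctan2(v[1],v[0])))
E
python3 m1.py
```

```text
wide [330.7 240.4] [ 20  20 311] [308.1 267.6] [ 21  18 318] [ 0.5182 -0.1154  0.0585] [0.0013 0.0013]
A [378.  232.5] [ 15  14 179] [280.7 314.9] [ 20  15 219] [ 0.5365 -0.2465  0.0668] [0.0013 0.0013]
B [415.  239.2] [ 15  15 182] [243.4 347.4] [ 17  16 211] [ 0.5153 -0.3476  0.0677] [0.0014 0.0014]
c1 [0.5548 0.3039 0.069 ] [0.0006 0.0006]
c2 [0.6049 0.2232 0.067 ] [0.0013 0.0013]
cw [0.6543 0.1426 0.0663] [0.0004 0.0004]
0.18957016112836805 -58.31323012265254
```

The rack yaw is about 31.7°, and lid heights come out within about 5 mm of what's expected. I'll move towards the rack front and turn the tool so the fingers close along the row.

Request:
send_rows([
  {"gripper": -1, "linear": [0.21, -0.34, 0.1], "delta_rot": [0, 0, -1.13]},
  {"gripper": -1, "linear": [0.21, -0.34, 0.1], "delta_rot": [0, 0, -1.13]},
  {"gripper": -1, "linear": [0.21, -0.34, 0.1], "delta_rot": [0, 0, -1.13]},
  {"gripper": -1, "linear": [0.21, -0.34, 0.1], "delta_rot": [0, 0, -1.13]},
  {"gripper": -1, "linear": [0.21, -0.34, 0.1], "delta_rot": [0, 0, -1.13]},
  {"gripper": -1, "linear": [0.21, -0.34, 0.1], "delta_rot": [0, 0, -1.13]},
  {"gripper": -1, "linear": [0.21, -0.34, 0.1], "delta_rot": [0, 0, -1.13]},
  {"gripper": -1, "linear": [0.21, -0.34, 0.1], "delta_rot": [0, 0, -1.13]},
], newtons=40)

```text
clock: 1.0
position: [0.3901, 0.2123, 0.329]
ee_rot: [0.0, 0.668, 0.744, 0.0]
contact_force: [0.9, 0.5, 0.3]
width: 0.0852
gripper_force: 0.0
```

Request:
send_rows([
  {"gripper": -1, "linear": [0.05, 0, -0.02], "delta_rot": [0, 0, -1.13]},
  {"gripper": -1, "linear": [0.05, 0, -0.02], "delta_rot": [0, 0, -1.13]},
  {"gripper": -1, "linear": [0.05, 0, -0.02], "delta_rot": [0, 0, -1.13]},
  {"gripper": -1, "linear": [0.05, 0, -0.02], "delta_rot": [0, 0, -1.13]},
  {"gripper": -1, "linear": [0.05, 0, -0.02], "delta_rot": [0, 0, -1.13]},
  {"gripper": -1, "linear": [0.05, 0, -0.02], "delta_rot": [0, 0, -1.13]},
  {"gripper": -1, "linear": [0.05, 0, -0.02], "delta_rot": [0, 0, -1.13]},
  {"gripper": -1, "linear": [0.05, 0, -0.02], "delta_rot": [0, 0, -1.13]},
])

```text
clock: 1.8
position: [0.4394, 0.214, 0.3082]
ee_rot: [0.0, 0.963, 0.271, -0.0]
contact_force: [0.1, 0.2, -0.0]
width: 0.0854
gripper_force: 0.0
```

```bash
python3 -c "
from h import *
d=grab('wrist','w1.png');s=get_state();print(d['T_tool_cam'],d['W'].round(3),d['K'][0][0],s['position'],s['qpos'].round(2))
for p in [(.555,.304,.075),(.605,.223,.075),(.654,.143,.075)]:print(proj(d,p))"
```

```text
[[-3.71888706e-04 -9.56251915e-01 -2.92544248e-01  7.46646843e-02]
 [ 9.99999827e-01 -4.89068080e-04  3.27415927e-04  1.37462821e-03]
 [-4.56166161e-04 -2.92544076e-01  9.56251931e-01 -1.41555094e-01]
 [ 0.00000000e+00  0.00000000e+00  0.00000000e+00  1.00000000e+00]] [[ 0.521 -0.816 -0.25   0.504]
 [-0.854 -0.498 -0.153  0.252]
 [ 0.     0.293 -0.956  0.45 ]
 [ 0.     0.     0.     1.   ]] 367.96420593922 [0.43941651 0.21402466 0.30820288] [ 0.31  0.11  1.53 -0.    1.5   1.33]
[308.25192115  49.92289528]
[412.0470689   49.34720659]
[514.35175486  49.17409067]
```

View pics/w1.png

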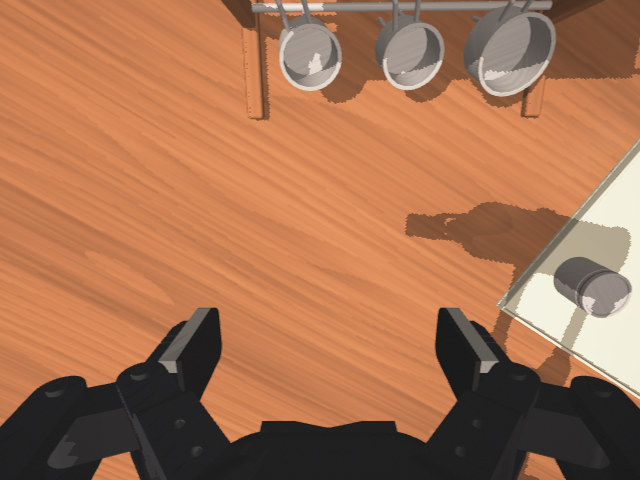

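The wrist view shows the three mouths in a level line at (310,56), (409,56) and (509,52), with the wide one at the right, so the tool yaw agrees with the rack. The wide tin's lid is at (606,293). Next, a wrist look over the tins.

Request:
send_rows([
  {"gripper": -1, "linear": [0.03, -0.4, 0], "delta_rot": [0, 0, 0]},
  {"gripper": -1, "linear": [0.03, -0.4, 0], "delta_rot": [0, 0, 0]},
  {"gripper": -1, "linear": [0.03, -0.4, 0], "delta_rot": [0, 0, 0]},
  {"gripper": -1, "linear": [0.03, -0.4, 0], "delta_rot": [0, 0, 0]},
  {"gripper": -1, "linear": [0.03, -0.4, 0], "delta_rot": [0, 0, 0]},
  {"gripper": -1, "linear": [0.03, -0.4, 0], "delta_rot": [0, 0, 0]},
  {"gripper": -1, "linear": [0.03, -0.4, 0], "delta_rot": [0, 0, 0]},
  {"gripper": -1, "linear": [0.03, -0.4, 0], "delta_rot": [0, 0, 0]},
])

```text
clock: 2.65
position: [0.4692, -0.1868, 0.3085]
ee_rot: [0.0, 0.962, 0.273, 0.0]
contact_force: [0.4, 1.1, 0.5]
width: 0.0854
gripper_force: 0.0
```

```bash
python3 -c "
from h import *
d=grab('wrist','w2.png');s=get_state();print(s['position'],s['qpos'].round(2));np.save('W2.npy',d['W'])
for p in [(.518,-.115,.064),(.536,-.2465,.072),(.515,-.3476,.072)]:print(proj(d,p))"
```

```text
[ 0.47007936 -0.19559233  0.30783341] [-0.53  0.14  1.5  -0.01  1.5   0.5 ]
[291.01060099 126.15023622]
[410.53559254 181.33952816]
[475.71331115 247.56483189]
```

View pics/w2.png

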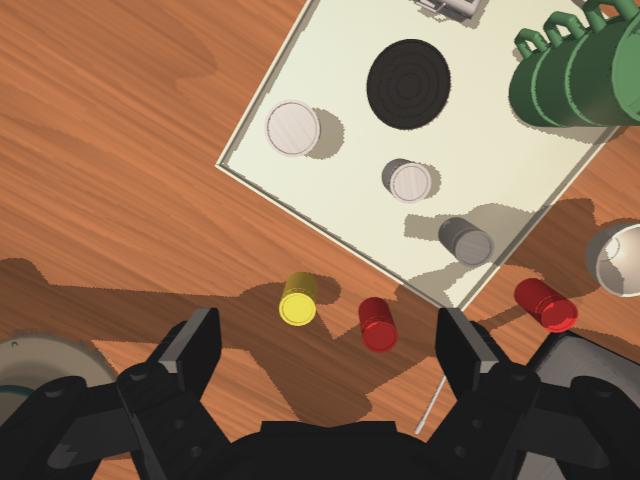

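All three lids are clear, at (292,128) wide, (410,183) slim A and (474,246) slim B, each within 2 px of prediction. I'll combine the three views.

```bash
python3 - <<'E'
from h import *
t=grab("top");s=grab("scene");w=dict(W=np.load("W2.npy"),K=grab("wrist")["K"])
for n,a,b,c,z in [("w",(331,240.8),(308.4,267.5),(292,128),.064),("A",(378.3,233),(281.1,314.8),(410,183),.072),("B",(415.4,239.4),(244,346.8),(474,246),.072)]:
    x,e=tri([ray(t,*a),ray(s,*b),ray(w,*c)]);print(n,x.round(4),np.round(e,4),onz(w,*c,z).round(4),onz(t,*a,z).round(4),onz(s,*b,z).round(4))
# w1 pose (rest): compute from recorded state
w1=dict(K=w["K"]);T=np.eye(4);T[:3,:3]=R.from_quat([.963,.2703,0,0]).as_matrix();T[:3,3]=[.43942,.21402,.3082]
w1["W"]=T@np.array(grab("wrist")["T_tool_cam"])
M=[]
for n,a,b,c in [("c1",(180,230.6),(412.6,152.4),(310,56)),("c2",(209.6,212.6),(415.3,182.3),(409.5,56)),("cw",(238.1,194.3),(417,214.2),(509.5,52))]:
    x,e=tri([ray(t,*a),ray(s,*b),ray(w1,*c)]);M.append(onz(w1,*c,.075));print(n,x.round(4),np.round(e,4),M[-1].round(4))
v=M[0]-M[2];print(np.linalg.norm(v),np.degrees(np.arctan2(v[1],v[0]))-90)
E
```

```text
w [ 0.5175 -0.1157  0.0583] [0.0009 0.0002 0.0009] [ 0.517  -0.1167  0.064 ] [ 0.5174 -0.115   0.064 ] [ 0.5195 -0.1184  0.064 ]
A [ 0.5355 -0.2471  0.0674] [0.001  0.0008 0.0016] [ 0.5343 -0.247   0.072 ] [ 0.5351 -0.2456  0.072 ] [ 0.5378 -0.2487  0.072 ]
B [ 0.5152 -0.3471  0.0687] [0.0004 0.0004 0.0004] [ 0.5154 -0.3449  0.072 ] [ 0.5151 -0.3467  0.072 ] [ 0.5159 -0.3481  0.072 ]
c1 [0.554  0.3022 0.0705] [0.0008 0.0018 0.0023] [0.5517 0.3    0.075 ]
c2 [0.6037 0.2223 0.0673] [0.0001 0.0027 0.0027] [0.5994 0.2217 0.075 ]
cw [0.6541 0.1426 0.0659] [0.0007 0.0002 0.0006] [0.6499 0.1451 0.075 ]
0.18341873201936484 32.379607356059836
```

```bash
python3 -c "
from h import *
s=get_state();print(s['position'],R.from_quat(np.roll(s['ee_rot'],-1)).as_matrix().round(3),s['clock'])"
```

```text
[ 0.46919537 -0.18453108  0.30806409] [[ 0.851  0.525 -0.001]
 [ 0.525 -0.851  0.001]
 [ 0.    -0.002 -1.   ]] 2.9
```

Request:
send_rows([
  {"gripper": -1, "linear": [0.066, -0.061, -0.12], "delta_rot": [0, 0, 0]},
  {"gripper": -1, "linear": [0.066, -0.061, -0.17], "delta_rot": [0, 0, 0]},
  {"gripper": -1, "linear": [0.066, -0.061, -0.19], "delta_rot": [0, 0, 0]},
  {"gripper": -1, "linear": [0.066, -0.061, -0.19], "delta_rot": [0, 0, 0]},
  {"gripper": -1, "linear": [0.066, -0.061, -0.21], "delta_rot": [0, 0, 0]},
  {"gripper": -1, "linear": [0.066, -0.061, -0.21], "delta_rot": [0, 0, 0]},
  {"gripper": -1, "linear": [0.066, -0.061, -0.21], "delta_rot": [0, 0, 0]},
  {"gripper": -1, "linear": [0.066, -0.061, -0.21], "delta_rot": [0, 0, 0]},
])

```text
clock: 3.7
position: [0.5369, -0.2455, 0.101]
ee_rot: [0.001, 0.962, 0.274, 0.001]
contact_force: [0.7, -0.7, -0.3]
width: 0.0855
gripper_force: 0.0
```

```bash
python3 -c "
from h import *
d=grab('wrist','w3.png');print(get_state()['position'])
for p in [(.535,-.247,.072)]:print(proj(d,p))"
```

```text
[ 0.53691233 -0.24573163  0.10119272]
[325.66261439 290.68781892]
```

View pics/w3.png

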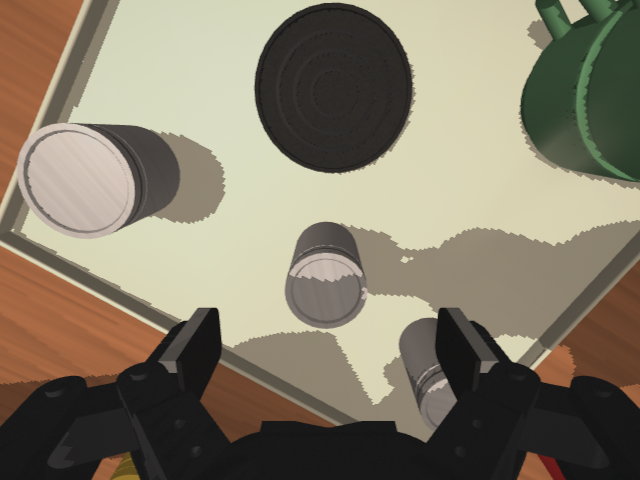

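The slim A lid is at (326,290), exactly where predicted. I'll descend and grip.

Request:
send_rows([
  {"gripper": -1, "linear": [-0.002, -0.0015, -0.03], "delta_rot": [0, 0, 0]},
  {"gripper": -1, "linear": [-0.002, -0.0015, -0.064], "delta_rot": [0, 0, 0]},
  {"gripper": -1, "linear": [-0.002, -0.0015, -0.064], "delta_rot": [0, 0, 0]},
  {"gripper": 1, "linear": [-0.002, -0.0015, -0.064], "delta_rot": [0, 0, 0]},
  {"gripper": 1, "linear": [-0.002, -0.0015, -0.064], "delta_rot": [0, 0, 0]},
  {"gripper": 1, "linear": [-0.002, -0.0015, -0.064], "delta_rot": [0, 0, 0]},
  {"gripper": 1, "linear": [-0.002, -0.0015, -0.064], "delta_rot": [0, 0, 0]},
  {"gripper": 1, "linear": [-0.002, -0.0015, -0.064], "delta_rot": [0, 0, 0]},
], newtons=40)

```text
clock: 4.55
position: [0.5349, -0.248, 0.0366]
ee_rot: [0.001, 0.962, 0.273, 0.001]
contact_force: [0.2, -0.3, 7.9]
width: 0.0407
gripper_force: 41.2
```

Request:
send_rows([
  {"gripper": 1, "linear": [0, 0, 0], "delta_rot": [0, 0, 0]},
  {"gripper": 1, "linear": [0, 0, 0.04], "delta_rot": [0, 0, 0]},
  {"gripper": 1, "linear": [0, 0, 0.08], "delta_rot": [0, 0, 0]},
  {"gripper": 1, "linear": [0, 0, 0.12], "delta_rot": [0, 0, 0]},
  {"gripper": 1, "linear": [0, 0, 0.16], "delta_rot": [0, 0, 0]},
  {"gripper": 1, "linear": [0, 0, 0.2], "delta_rot": [0, 0, 0]},
  {"gripper": 1, "linear": [0, 0, 0.2], "delta_rot": [0, 0, 0]},
  {"gripper": 1, "linear": [0, 0, 0.2], "delta_rot": [0, 0, 0]},
])

```text
clock: 5.35
position: [0.5338, -0.2474, 0.2358]
ee_rot: [0.001, 0.962, 0.273, 0.001]
contact_force: [-0.3, -0.9, -2.0]
width: 0.0409
gripper_force: 41.0
```

Gripped (41 mm). I'll turn the hand half round on the way so the camera side faces away from the shelf rail, then tilt.

Request:
send_rows([
  {"gripper": 1, "linear": [-0.03, 0.03, 0.03], "delta_rot": [0, 0, 0.15]},
  {"gripper": 1, "linear": [-0.03, 0.06, 0.03], "delta_rot": [0, 0, 0.3]},
  {"gripper": 1, "linear": [-0.03, 0.09, 0.03], "delta_rot": [0, 0, 0.45]},
  {"gripper": 1, "linear": [-0.03, 0.12, 0.03], "delta_rot": [0, 0, 0.6]},
  {"gripper": 1, "linear": [-0.03, 0.15, 0.03], "delta_rot": [0, 0, 0.75]},
  {"gripper": 1, "linear": [-0.03, 0.18, 0.03], "delta_rot": [0, 0, 0.9]},
  {"gripper": 1, "linear": [-0.03, 0.2, 0.03], "delta_rot": [0, 0, 1.05]},
  {"gripper": 1, "linear": [-0.03, 0.2, 0.03], "delta_rot": [0, 0, 1.15]},
])

```text
clock: 6.15
position: [0.5019, -0.0443, 0.2624]
ee_rot: [-0.002, 0.656, 0.755, -0.0]
contact_force: [-0.2, 0.2, -0.7]
width: 0.0408
gripper_force: 41.1
```

Request:
send_rows([
  {"gripper": 1, "linear": [0, 0.03, 0], "delta_rot": [0, 0, 0.15]},
  {"gripper": 1, "linear": [0, 0.06, 0], "delta_rot": [0, 0, 0.3]},
  {"gripper": 1, "linear": [0, 0.09, 0], "delta_rot": [0, 0, 0.45]},
  {"gripper": 1, "linear": [0, 0.12, 0], "delta_rot": [0, 0, 0.6]},
  {"gripper": 1, "linear": [0, 0.15, 0], "delta_rot": [0, 0, 0.75]},
  {"gripper": 1, "linear": [0, 0.15, 0], "delta_rot": [0, 0, 0.9]},
  {"gripper": 1, "linear": [0, 0.15, 0], "delta_rot": [0, 0, 1.05]},
  {"gripper": 1, "linear": [0, 0.15, 0], "delta_rot": [0, 0, 1.15]},
])

```text
clock: 6.95
position: [0.5022, 0.1031, 0.2622]
ee_rot: [-0.002, 0.141, 0.99, -0.0]
contact_force: [0.0, 0.1, -0.4]
width: 0.0407
gripper_force: 41.1
```

Request:
send_rows([
  {"gripper": 1, "linear": [0.005, 0.02, -0.005], "delta_rot": [0.0097, -0.0712, 0.1179]},
  {"gripper": 1, "linear": [0.01, 0.04, -0.01], "delta_rot": [0.0194, -0.1424, 0.2357]},
  {"gripper": 1, "linear": [0.023, 0.06, -0.015], "delta_rot": [0.0291, -0.2136, 0.3536]},
  {"gripper": 1, "linear": [0.023, 0.072, -0.02], "delta_rot": [0.0389, -0.2849, 0.4714]},
  {"gripper": 1, "linear": [0.023, 0.072, -0.025], "delta_rot": [0.0486, -0.3561, 0.5893]},
  {"gripper": 1, "linear": [0.023, 0.072, -0.025], "delta_rot": [0.0583, -0.4273, 0.7071]},
  {"gripper": 1, "linear": [0.023, 0.072, -0.025], "delta_rot": [0.068, -0.4985, 0.825]},
  {"gripper": 1, "linear": [0.023, 0.072, -0.025], "delta_rot": [0.068, -0.4985, 0.825]},
])

```text
clock: 7.75
position: [0.5233, 0.1737, 0.236]
ee_rot: [0.229, -0.264, 0.934, 0.068]
contact_force: [-0.8, 0.1, -1.0]
width: 0.0408
gripper_force: 41.1
```

```bash
python3 -c "
from h import *
d=grab('wrist','w4.png');s=get_state();print(s['position'],s['qpos'].round(2),R.from_quat(np.roll(s['ee_rot'],-1)).as_matrix().round(3))
np.save('W4.npy',d['W'])
for p in [(.554,.302,.075),(.602,.222,.075),(.652,.144,.075)]:print(proj(d,p))"
```

```text
[0.52438961 0.17383175 0.23692083] [ 0.04  0.02  1.92  0.33  0.81 -2.26] [[-0.755 -0.523  0.394]
 [-0.461  0.852  0.247]
 [-0.465  0.005 -0.885]]
[430.17640317 225.24989653]
[328.57812326 224.68050817]
[227.6253423  226.34908222]
```

View pics/w4.png

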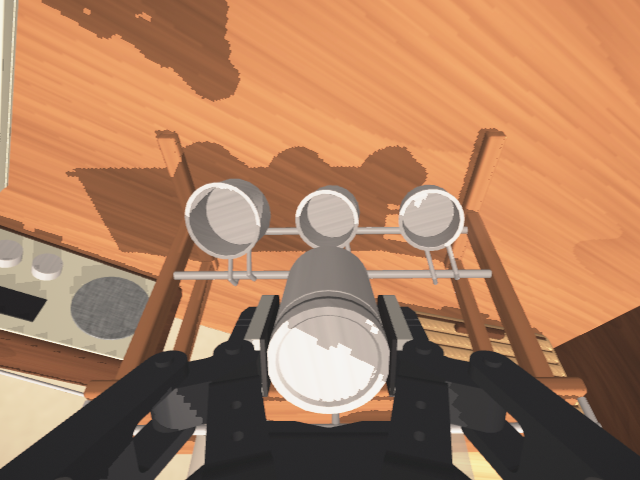

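The wrist view shows the mouths at about (222,219) wide, (327,219) and (431,218), with the tin held straight between the fingers. I'll fit the rims for a precise figure.

```bash
cat > rim.py <<'E'
from h import *
def rims(im,seeds,r):
    out=[]
    for (u,v) in seeds:
        u0,v0=int(u-r),int(max(v-r,0));c=im[v0:int(v+r),u0:int(u+r)].astype(int)
        m=((c.min(2)>195)&(c.max(2)-c.min(2)<40)).astype(np.uint8)
        n,l,st,_=cv2.connectedComponentsWithStats(m,connectivity=8)
        pts=np.argwhere(np.isin(l,[i for i in range(1,n) if st[i,4]>12]))[:,::-1]
        h=cv2.convexHull(pts.astype(np.float32).reshape(-1,1,2))
        e=cv2.fitEllipse(h);out.append(np.array(e[0])+[u0,v0]);print(out[-1].round(1),np.round(e[1],1),round(e[2]),len(h))
    return out
E
python3 - <<'E'
from rim import *
p4=rims(cv2.imread('pics/w4.png'),[(222,219),(327,219),(431,218)],44)
p1=rims(cv2.imread('pics/w1.png'),[(509,52),(409,56),(310,56)],48)
d=grab('wrist');T=np.array(d['T_tool_cam']);K=d['K'];w4=dict(W=np.load('W4.npy'),K=K)
M=np.eye(4);M[:3,:3]=R.from_quat([.963,.2703,0,0]).as_matrix();M[:3,3]=[.43942,.21402,.3082];w1=dict(W=M@T,K=K)
q=[]
for a,b in zip(p4,p1):
    x,e=tri([ray(w4,*a),ray(w1,*b)]);q.append(x);print(x.round(4),e[0].round(4),onz(w4,*a,.075).round(4),onz(w1,*b,.075).round(4))
v=q[2]-q[0];print(np.linalg.norm(v),np.degrees(np.arctan2(v[1],v[0]))-90)
E
```

```text
[222.3 216.8] [64.2 76.5] 124 22
[331.3 217.1] [50.5 71.9] 110 16
[429.6 227.2] [67.  79.4] 18 21
[495.   80.4] [21.7 25.3] 179 10
[412.8  58.5] [52.4 65.4] 37 19
[307.6  47.5] [63. 87.] 168 22
[0.6247 0.1403 0.087 ] 0.0087 [0.6435 0.1357 0.075 ] [0.6229 0.1443 0.075 ]
[0.5984 0.2212 0.0693] 0.0014 [0.593  0.2193 0.075 ] [0.598  0.2209 0.075 ]
[0.5576 0.3082 0.0699] 0.0018 [0.5561 0.3032 0.075 ] [0.5554 0.3085 0.075 ]
0.18170443798074404 21.784112884838805
```

```bash
python3 -c "
import cv2,numpy as np
a=cv2.imread('pics/w4.png')[170:270,175:475];b=cv2.imread('pics/w1.png')[0:104,265:565]
z=lambda i:cv2.resize(i,None,fx=2.66667,fy=2.66667,interpolation=cv2.INTER_CUBIC)
v=np.vstack([z(a),z(b)]);print(v.shape);cv2.imwrite('pics/crop2.png',v)"
```

```text
(544, 800, 3)
```

View pics/crop2.png

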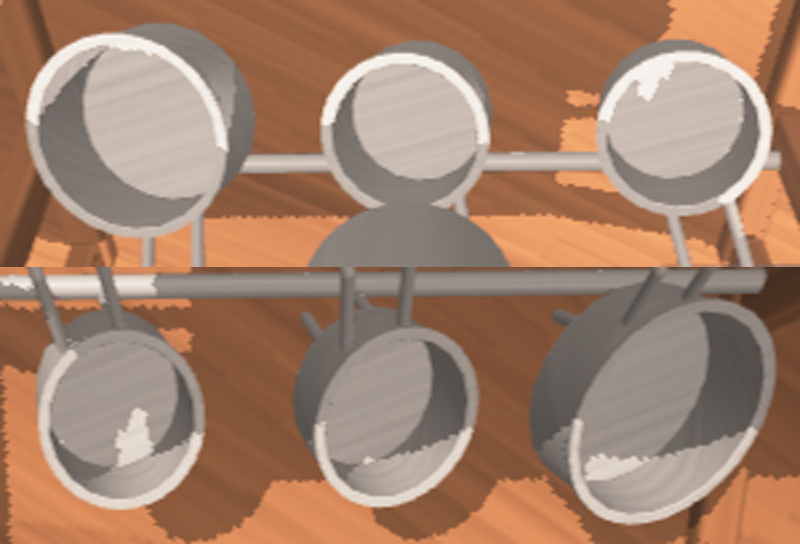

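From the crop, the w4 mouth centres are wide (222.8,220.4), mid (327.1,219.7) and far (431.7,219.5). In w1 they are (517,54.2), (413.7,55.5) and (310.6,57.0).

```bash
python3 - <<'E'
from h import *
d=grab('wrist');T=np.array(d['T_tool_cam']);K=d['K'];w4=dict(W=np.load('W4.npy'),K=K);t=grab('top');s=grab('scene')
M=np.eye(4);M[:3,:3]=R.from_quat([.963,.2703,0,0]).as_matrix();M[:3,3]=[.43942,.21402,.3082];w1=dict(W=M@T,K=K)
p4=[(222.8,220.4),(327.1,219.7),(431.7,219.5)];p1=[(517,54.2),(413.7,55.5),(310.6,57)]
pt=[(238.1,194.3),(209.6,212.6),(180,230.6)];ps=[(417,214.2),(415.3,182.3),(412.6,152.4)]
q=[]
for a,b,c,e_ in zip(p4,p1,pt,ps):
    x,e=tri([ray(w4,*a),ray(w1,*b)]);q.append(x);print(x.round(4),e[0].round(4),'all',tri([ray(w4,*a),ray(w1,*b),ray(t,*c),ray(s,*e_)])[0].round(4),'z75',onz(w4,*a,.075).round(4),onz(w1,*b,.075).round(4))
v=q[2]-q[0];print(np.linalg.norm(v),np.degrees(np.arctan2(v[1],v[0]))-90,np.mean(q,0))
# tip frame check: wrist cam projection of tin bottom/cup axis
S=get_state();print(S['position'])
E
```

```text
[0.6537 0.1388 0.068 ] 0.0002 all [0.6538 0.1401 0.0689] z75 [0.6474 0.1377 0.075 ] [0.6508 0.141  0.075 ]
[0.6024 0.2209 0.0682] 0.0002 all [0.6041 0.2221 0.0671] z75 [0.5976 0.2177 0.075 ] [0.6005 0.2216 0.075 ]
[0.5508 0.3027 0.0696] 0.0002 all [0.5532 0.3042 0.0673] z75 [0.5481 0.2984 0.075 ] [0.55   0.3021 0.075 ]
0.19352275913490868 32.11489907296021 [0.60231472 0.22077152 0.06861828]
[0.52702437 0.17491867 0.23939916]
```

```bash
python3 - <<'E'
from h import *
d=grab('wrist');K=np.array(d['K']);print(K)
T=np.linalg.inv(np.array(d['T_tool_cam']))
for z in (-.0354,.0326,.188):
    c=T@np.array([0,0,z,1]);k=K@c[:3];print(z,k[:2]/k[2],c[2])
im=d['pixels'];cv2.imwrite('pics/w5.png',im)
g=im.astype(int);m=((g.min(2)>150)&(g.max(2)-g.min(2)<45)).astype(np.uint8);m[:290]=0;m[430:]=0;m[:,:240]=0;m[:,415:]=0
m=cv2.morphologyEx(m,cv2.MORPH_OPEN,np.ones((3,3)))
n,l,st,c=cv2.connectedComponentsWithStats(m);print(st[1:][st[1:,4]>60],c[1:][st[1:,4]>60])
E
```

```text
[[367.96420594   0.         328.01705816]
 [  0.         367.96420594 243.40914672]
 [  0.           0.           1.        ]]
-0.0354 [332.32868986 364.54434832] 0.12349449845251409
0.0326 [330.9179     283.98735992] 0.18852836840211398
0.188 [329.73695678 216.55475861] 0.33714988884575847
[[  267   307   122   107 10278]
 [  252   339     8    11    75]
 [  267   418   123     7   560]] [[327.52588052 360.12161899]
 [255.94666667 343.68      ]
 [327.86785714 420.11071429]]
```

The tin sits within about 1 mm of the cup's axis relative to the camera. I'll advance along the tool axis.

Request:
send_rows([
  {"gripper": 1, "linear": [0.012, 0.008, -0.029], "delta_rot": [0, 0, 0]},
  {"gripper": 1, "linear": [0.025, 0.016, -0.058], "delta_rot": [0, 0, 0]},
  {"gripper": 1, "linear": [0.038, 0.024, -0.087], "delta_rot": [0, 0, 0]},
  {"gripper": 1, "linear": [0.0505, 0.0315, -0.1155], "delta_rot": [0, 0, 0]},
  {"gripper": 1, "linear": [0.0505, 0.0315, -0.1155], "delta_rot": [0, 0, 0]},
  {"gripper": 1, "linear": [0.0505, 0.0315, -0.1155], "delta_rot": [0, 0, 0]},
])

```text
clock: 8.65
position: [0.5771, 0.2067, 0.1235]
ee_rot: [0.232, -0.265, 0.933, 0.067]
contact_force: [0.0, -0.5, -0.3]
width: 0.0411
gripper_force: 41.0
```

```bash
python3 -c "
from h import *
d=grab('wrist','w6.png');s=get_state();print(s['position'],s['qpos'].round(2),R.from_quat(np.roll(s['ee_rot'],-1)).as_matrix().round(3))
np.save('W6.npy',d['W'])
for p in [(.602,.2208,.0682),(.5976,.2177,.075)]:print(proj(d,p))
im=cv2.imread('pics/w6.png')[100:420,180:480];cv2.imwrite('pics/w6c.png',cv2.resize(im,None,fx=1.8,fy=1.8))"
```

```text
[0.57754633 0.20657036 0.12467203] [ 0.11  0.23  1.99  0.43  0.51 -2.35] [[-0.751 -0.526  0.399]
 [-0.464  0.85   0.248]
 [-0.47   0.001 -0.883]]
[328.41446228 263.01585419]
[327.88627914 265.58816853]
```

View pics/w6c.png

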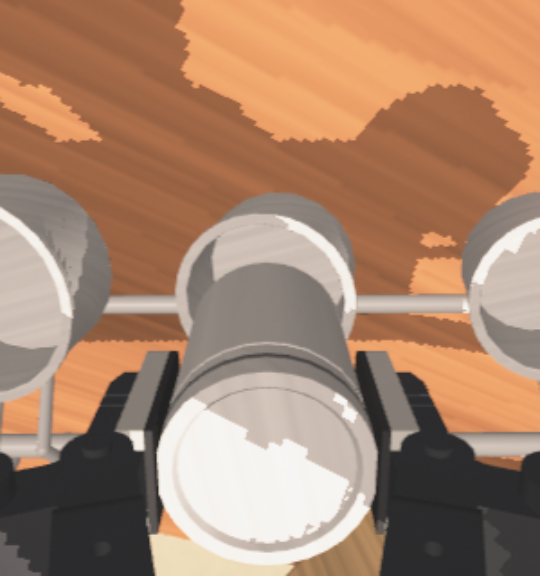

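In w6 the tin and mouth centres are at columns 329 and 328, and the rows agree. The tin's bottom is about 25 mm short of the mouth. I'll insert slowly.

Request:
send_rows([
  {"gripper": 1, "linear": [0.008, 0.005, -0.0177], "delta_rot": [0, 0, 0]},
  {"gripper": 1, "linear": [0.012, 0.0075, -0.0266], "delta_rot": [0, 0, 0]},
  {"gripper": 1, "linear": [0.016, 0.01, -0.0354], "delta_rot": [0, 0, 0]},
  {"gripper": 1, "linear": [0.018, 0.0112, -0.0399], "delta_rot": [0, 0, 0]},
  {"gripper": 1, "linear": [0.018, 0.0112, -0.0399], "delta_rot": [0, 0, 0]},
])

```text
clock: 9.2
position: [0.5949, 0.2175, 0.0837]
ee_rot: [0.232, -0.265, 0.933, 0.067]
contact_force: [0.1, 0.5, -1.0]
width: 0.0409
gripper_force: 41.1
```

Request:
send_rows([
  {"gripper": 1, "linear": [0.0016, 0.001, -0.0035], "delta_rot": [0, 0, 0]},
  {"gripper": 1, "linear": [0.0032, 0.002, -0.0071], "delta_rot": [0, 0, 0]},
  {"gripper": 1, "linear": [0.0032, 0.002, -0.0071], "delta_rot": [0, 0, 0]},
])

```text
clock: 9.5
position: [0.5984, 0.2194, 0.0775]
ee_rot: [0.233, -0.265, 0.933, 0.067]
contact_force: [-2.6, -1.7, 3.4]
width: 0.0409
gripper_force: 44.1
```

Request:
send_rows([
  {"gripper": 1, "linear": [0.0008, 0.0005, -0.0018], "delta_rot": [0, 0, 0]},
  {"gripper": 1, "linear": [0.0008, 0.0005, -0.0018], "delta_rot": [0, 0, 0]},
  {"gripper": 1, "linear": [0.0008, 0.0005, -0.0018], "delta_rot": [0, 0, 0]},
])

```text
clock: 9.8
position: [0.5986, 0.2196, 0.0772]
ee_rot: [0.233, -0.265, 0.933, 0.067]
contact_force: [-10.4, -6.7, 16.0]
width: 0.0412
gripper_force: 54.0
```

Axial resistance shows the tin is about 28 mm or more in, at or near the floor. I'll release and back off along the axis.

Request:
send_rows([
  {"gripper": 0.0, "linear": [0, 0, 0], "delta_rot": [0, 0, 0]},
  {"gripper": -0.2, "linear": [0, 0, 0], "delta_rot": [0, 0, 0]},
  {"gripper": -0.4, "linear": [0, 0, 0], "delta_rot": [0, 0, 0]},
  {"gripper": -0.4, "linear": [0, 0, 0], "delta_rot": [0, 0, 0]},
  {"gripper": -0.4, "linear": [-0.008, -0.005, 0.0177], "delta_rot": [0, 0, 0]},
  {"gripper": -0.4, "linear": [-0.02, -0.0124, 0.0441], "delta_rot": [0, 0, 0]},
  {"gripper": -0.4, "linear": [-0.036, -0.0223, 0.0795], "delta_rot": [0, 0, 0]},
  {"gripper": -0.4, "linear": [-0.052, -0.0322, 0.1148], "delta_rot": [0, 0, 0]},
])

```text
clock: 10.6
position: [0.5461, 0.1876, 0.1901]
ee_rot: [0.231, -0.265, 0.934, 0.067]
contact_force: [0.1, 0.7, 0.3]
width: 0.0598
gripper_force: 0.0
```

```bash
cat > depth.py <<'E'
from h import *
import sys
d=grab('wrist',sys.argv[1]);s=get_state();print(s['position'],s['qpos'].round(2));np.save('W.npy',d['W'])
E
python3 depth.py w7.png; python3 -c "
import cv2,numpy as np
a=cv2.imread('pics/w7.png');cv2.imwrite('pics/w7c.png',cv2.resize(a[120:360,180:500],None,fx=2.4,fy=2.4,interpolation=cv2.INTER_CUBIC))"
```

```text
[0.54744065 0.18723375 0.19693254] [ 0.07  0.09  1.95  0.36  0.68 -2.29]
```

View pics/w7c.png

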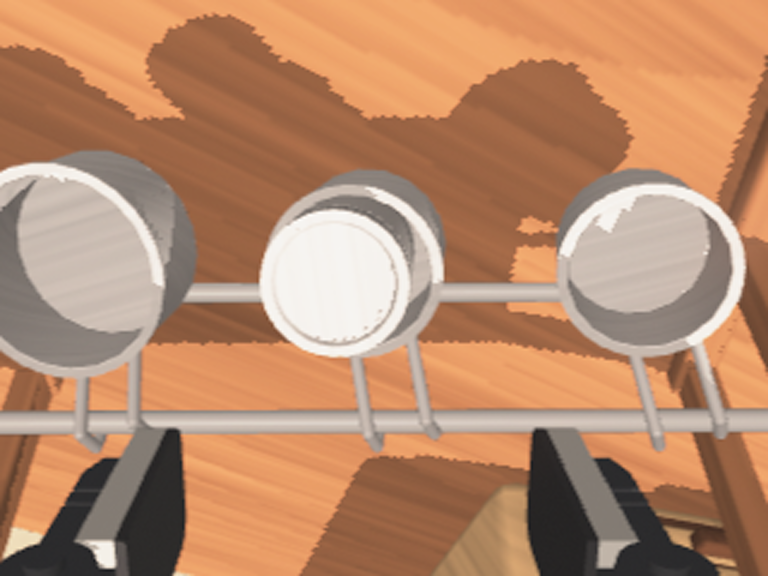

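The tin sits in the middle cup, with its lid at crop (336,281) against the mouth at (352,271). It leans on the front wall and stands out about 32–34 mm, as it should when seated. A quick numeric check of the lid from the cameras.

```bash
cat > lidchk.py <<'E'
from h import *
import sys
# usage: cup index lid seeds by projecting expected lid point; ellipse of bright lid blob in scene/top/wrist
def blob(d,p,thr,r):
    u,v=proj(d,p);im=d["pixels"].astype(int);m=((im.min(2)>thr)&(im.max(2)-im.min(2)<45)).astype(np.uint8)
    k=np.zeros_like(m);cv2.circle(k,(int(u),int(v)),r,1,-1);m=cv2.morphologyEx(m*k,cv2.MORPH_OPEN,cv2.getStructuringElement(cv2.MORPH_ELLIPSE,(5,5)))
    n,l,st,c=cv2.connectedComponentsWithStats(m)
    if n<2:return None
    i=1+np.argmax(st[1:,4]);print("  seed",np.round([u,v],1),"blob",c[i].round(1),st[i]);return c[i]
a=np.array([-.399,-.248,.883])
def check(mouth,h,thr=(150,150,200)):
    p=np.array(mouth)+a*h;D=[grab("top"),grab("scene"),grab("wrist")]
    r=[(d,blob(d,p,t,q)) for d,t,q in zip(D,thr,(12,14,45))]
    r=[ray(d,*b) for d,b in r if b is not None];x,e=tri(r);q=x-np.array(mouth)
    print("lid",x.round(4),np.round(e,4),"axial",(q@a).round(4),"lateral",(q-a*(q@a)).round(4))
E
python3 -c "
from lidchk import *
check((.601,.220,.070),.034)"
```

```text
seed [210.6 216. ] blob [212.8 214.8] [208 210  11  11  98]
  seed [329.9 238.8] blob [318.9 229.5] [ 290  202   62   61 2586]
lid [0.5936 0.2074 0.0876] [0.0012 0.0012] axial 0.0216 lateral [ 0.0012 -0.0072 -0.0015]
```

Request:
send_rows([
  {"gripper": 1, "linear": [0, 0, 0], "delta_rot": [0, 0, 0]},
  {"gripper": 1, "linear": [0, 0, 0], "delta_rot": [0, 0, 0]},
  {"gripper": 1, "linear": [0, 0, 0], "delta_rot": [0, 0, 0]},
  {"gripper": 1, "linear": [0.012, 0.0074, -0.0265], "delta_rot": [0, 0, 0]},
  {"gripper": 1, "linear": [0.024, 0.0149, -0.053], "delta_rot": [0, 0, 0]},
  {"gripper": 1, "linear": [0.034, 0.0211, -0.075], "delta_rot": [0, 0, 0]},
  {"gripper": 1, "linear": [0.034, 0.0211, -0.075], "delta_rot": [0, 0, 0]},
  {"gripper": 1, "linear": [0.034, 0.0211, -0.075], "delta_rot": [0, 0, 0]},
])

```text
clock: 11.6
position: [0.5807, 0.2089, 0.114]
ee_rot: [0.231, -0.265, 0.934, 0.067]
contact_force: [-0.3, 0.1, 0.8]
width: -0.0002
gripper_force: 0.0
```

Request:
send_rows([
  {"gripper": 1, "linear": [0.0012, 0.0007, -0.0026], "delta_rot": [0, 0, 0]},
  {"gripper": 1, "linear": [0.0024, 0.0015, -0.0053], "delta_rot": [0, 0, 0]},
  {"gripper": 1, "linear": [0.0024, 0.0015, -0.0053], "delta_rot": [0, 0, 0]},
])

```text
clock: 11.9
position: [0.5836, 0.2103, 0.1103]
ee_rot: [0.233, -0.265, 0.933, 0.067]
contact_force: [0.3, -0.0, -0.5]
width: -0.0002
gripper_force: 0.0
```

Request:
send_rows([
  {"gripper": 1, "linear": [0.0008, 0.0005, -0.0018], "delta_rot": [0, 0, 0]},
  {"gripper": 1, "linear": [0.0016, 0.001, -0.0035], "delta_rot": [0, 0, 0]},
  {"gripper": 1, "linear": [0.0016, 0.001, -0.0035], "delta_rot": [0, 0, 0]},
])

```text
clock: 12.2
position: [0.5874, 0.2113, 0.1085]
ee_rot: [0.235, -0.265, 0.933, 0.066]
contact_force: [-1.2, -1.6, 6.6]
width: -0.0004
gripper_force: 3.1
```

Request:
send_rows([
  {"gripper": 1, "linear": [0.0008, 0.0005, -0.0018], "delta_rot": [0, 0, 0]},
  {"gripper": 1, "linear": [0.0008, 0.0005, -0.0018], "delta_rot": [0, 0, 0]},
])

```text
clock: 12.4
position: [0.59, 0.2118, 0.1088]
ee_rot: [0.238, -0.264, 0.932, 0.066]
contact_force: [-1.1, -3.3, 12.3]
width: 0.0001
gripper_force: 6.4
```

Pressing on the lid with 12 N moves it no further, and its plane is within about 1.5 mm of the seated height, so tin A is seated. I'll retract and compute the rotations and positions for tin B.

Request:
send_rows([
  {"gripper": 1, "linear": [-0.014, -0.0087, 0.031], "delta_rot": [0, 0, 0]},
  {"gripper": 1, "linear": [-0.032, -0.02, 0.071], "delta_rot": [0, 0, 0]},
  {"gripper": 1, "linear": [-0.054, -0.034, 0.119], "delta_rot": [0, 0, 0]},
  {"gripper": -1, "linear": [-0.07, -0.05, 0.13], "delta_rot": [0, 0, 0]},
  {"gripper": -1, "linear": [-0.07, -0.05, 0.13], "delta_rot": [0, 0, 0]},
  {"gripper": -1, "linear": [-0.07, -0.05, 0.13], "delta_rot": [0, 0, 0]},
  {"gripper": -1, "linear": [-0.07, -0.05, 0.13], "delta_rot": [0, 0, 0]},
])

```text
clock: 13.1
position: [0.5156, 0.162, 0.2331]
ee_rot: [0.232, -0.265, 0.934, 0.067]
contact_force: [0.2, -0.1, 0.6]
width: 0.0584
gripper_force: 0.0
```

```bash
python3 - <<'E'
from h import *
s=get_state();M=R.from_quat(np.roll(s['ee_rot'],-1));print(s['position'],M.as_matrix().round(3),s['qpos'].round(2))
D=R.from_matrix(np.array([[-1,0,0],[0,1,0],[0,0,-1.]]).T)
c,sn=np.cos(.4887),np.sin(.4887);xr=np.array([.849,.528,0]);y=np.array([-.528,.849,0]);z=xr*sn-np.array([0,0,c])
C=R.from_matrix(np.c_[np.cross(y,z),y,z])
print("to down",(D*M.inv()).as_rotvec().round(4),"down->cup",(C*D.inv()).as_rotvec().round(4),C.as_matrix().round(3))
E
```

```text
[0.51563968 0.16202867 0.23311956] [[-0.752 -0.526  0.397]
 [-0.464  0.851  0.248]
 [-0.468  0.003 -0.884]] [ 0.01  0.    1.94  0.35  0.8  -2.31]
to down [-0.1374  0.4737 -0.542 ] down->cup [ 0.1359 -0.4758  0.5451] [[-0.75  -0.528  0.399]
 [-0.466  0.849  0.248]
 [-0.469  0.    -0.883]]
```

Request:
send_rows([
  {"gripper": -1, "linear": [-0.015, -0.04, 0.03], "delta_rot": [-0.0196, 0.0677, -0.0774]},
  {"gripper": -1, "linear": [-0.015, -0.08, 0.03], "delta_rot": [-0.0393, 0.1353, -0.1549]},
  {"gripper": -1, "linear": [-0.015, -0.12, 0.03], "delta_rot": [-0.0589, 0.203, -0.2323]},
  {"gripper": -1, "linear": [-0.015, -0.16, 0.03], "delta_rot": [-0.0785, 0.2707, -0.3097]},
  {"gripper": -1, "linear": [-0.015, -0.2, 0.03], "delta_rot": [-0.0981, 0.3384, -0.3871]},
  {"gripper": -1, "linear": [-0.015, -0.24, 0.03], "delta_rot": [-0.1178, 0.406, -0.4646]},
  {"gripper": -1, "linear": [-0.015, -0.28, 0.03], "delta_rot": [-0.1374, 0.4737, -0.542]},
  {"gripper": -1, "linear": [-0.015, -0.32, 0.03], "delta_rot": [-0.1374, 0.4737, -0.542]},
])

```text
clock: 13.9
position: [0.5031, -0.1591, 0.2619]
ee_rot: [-0.001, -0.001, 1.0, 0.0]
contact_force: [1.1, 0.6, -0.1]
width: 0.0856
gripper_force: 0.0
```

Request:
send_rows([
  {"gripper": -1, "linear": [0.01, -0.04, 0], "delta_rot": [0, 0, 0]},
  {"gripper": -1, "linear": [0.015, -0.08, -0.02], "delta_rot": [0, 0, 0]},
  {"gripper": -1, "linear": [0.015, -0.12, -0.05], "delta_rot": [0, 0, 0]},
  {"gripper": -1, "linear": [0.015, -0.16, -0.08], "delta_rot": [0, 0, 0]},
  {"gripper": -1, "linear": [0.015, -0.188, -0.1], "delta_rot": [0, 0, 0]},
  {"gripper": -1, "linear": [0.015, -0.188, -0.12], "delta_rot": [0, 0, 0]},
  {"gripper": -1, "linear": [0.015, -0.188, -0.12], "delta_rot": [0, 0, 0]},
  {"gripper": -1, "linear": [0.015, -0.188, -0.12], "delta_rot": [0, 0, 0]},
])

```text
clock: 14.7
position: [0.516, -0.3454, 0.1427]
ee_rot: [-0.0, -0.001, 1.0, 0.001]
contact_force: [-1.2, -0.2, 0.9]
width: 0.0855
gripper_force: 0.0
```

```bash
cat > wl.py <<'E'
from h import *
import sys
# lid seen by wrist: edge points along rays from the seed give a circle fit
p=np.array([float(v) for v in sys.argv[1:4]]);dia=float(sys.argv[4])
d=grab('wrist','wl%d.png'%int(get_state()['clock']*100));s=get_state();print(s['position'],s['qpos'].round(2),R.from_quat(np.roll(s['ee_rot'],-1)).as_matrix()[:,1:].round(3).tolist())
u,v=proj(d,p);print('seed',u.round(1),v.round(1))
g=cv2.cvtColor(d['pixels'],cv2.COLOR_BGR2GRAY)
c=np.linalg.inv(d['W'])@np.append(p,1);r=int(d['K'][0][0]*dia/2/c[2]);print('exp r px',r)
b=cv2.medianBlur(g,5);x0,y0=int(u)-2*r,int(v)-2*r
h=cv2.HoughCircles(b[max(y0,0):y0+4*r,max(x0,0):x0+4*r],cv2.HOUGH_GRADIENT,1,5,param1=80,param2=12,minRadius=int(r*.85),maxRadius=int(r*1.15))
if h is not None:
    for e in h[0][:4]:
        q=e[:2]+[max(x0,0),max(y0,0)];print(q,e[2],onz(d,*q,p[2]).round(4))
E
python3 wl.py .515 -.3465 .072 .042
```

```text
[ 0.51652563 -0.34568275  0.14401919] [-0.7   0.4   1.54  0.    1.2  -2.27] [[-0.002, 0.001], [1.0, -0.0], [-0.0, -1.0]]
seed 328.1 255.9
exp r px 34
[325.5 252.5] 33.8 [ 0.5128 -0.3481  0.072 ]
[327.5 247.5] 29.3 [ 0.5097 -0.3469  0.072 ]
[326.5 257.5] 38.4 [ 0.5161 -0.3475  0.072 ]
[324.5 232.5] 32.9 [ 0.5002 -0.3487  0.072 ]
```

Request:
send_rows([
  {"gripper": -1, "linear": [-0.002, -0.0005, -0.04], "delta_rot": [0, 0, 0]},
  {"gripper": -1, "linear": [-0.002, -0.0005, -0.08], "delta_rot": [0, 0, 0]},
  {"gripper": -1, "linear": [-0.002, -0.0005, -0.106], "delta_rot": [0, 0, 0]},
  {"gripper": -1, "linear": [-0.002, -0.0005, -0.106], "delta_rot": [0, 0, 0]},
  {"gripper": 1, "linear": [-0.002, -0.0005, -0.106], "delta_rot": [0, 0, 0]},
  {"gripper": 1, "linear": [-0.002, -0.0005, -0.106], "delta_rot": [0, 0, 0]},
  {"gripper": 1, "linear": [-0.002, -0.0005, -0.106], "delta_rot": [0, 0, 0]},
  {"gripper": 1, "linear": [-0.002, -0.0005, -0.106], "delta_rot": [0, 0, 0]},
])

```text
clock: 15.55
position: [0.5152, -0.3476, 0.0408]
ee_rot: [0.003, -0.0, 1.0, -0.002]
contact_force: [0.2, 2.2, 7.2]
width: 0.0406
gripper_force: 40.8
```

Request:
send_rows([
  {"gripper": 1, "linear": [0, 0, 0], "delta_rot": [0, 0, 0]},
  {"gripper": 1, "linear": [0, 0, 0], "delta_rot": [0, 0, 0]},
  {"gripper": 1, "linear": [0, 0, 0.04], "delta_rot": [0, 0, 0]},
  {"gripper": 1, "linear": [0, 0, 0.08], "delta_rot": [0, 0, 0]},
  {"gripper": 1, "linear": [0, 0, 0.12], "delta_rot": [0, 0, 0]},
  {"gripper": 1, "linear": [0, 0.03, 0.16], "delta_rot": [0, 0, 0]},
  {"gripper": 1, "linear": [0, 0.06, 0.2], "delta_rot": [0, 0, 0]},
  {"gripper": 1, "linear": [0, 0.1, 0.22], "delta_rot": [0, 0, 0]},
])

```text
clock: 16.35
position: [0.515, -0.2476, 0.2628]
ee_rot: [0.004, 0.001, 1.0, -0.003]
contact_force: [-0.4, 0.8, 0.0]
width: 0.0407
gripper_force: 41.0
```

Tin B is gripped, with its bottom about 37 mm beyond the TCP. I'll transit to the far small cup.

Request:
send_rows([
  {"gripper": 1, "linear": [-0.01, 0.045, 0], "delta_rot": [0, 0, 0]},
  {"gripper": 1, "linear": [-0.02, 0.09, 0], "delta_rot": [0.0194, -0.068, 0.0779]},
  {"gripper": 1, "linear": [-0.03, 0.135, 0], "delta_rot": [0.0388, -0.1359, 0.1557]},
  {"gripper": 1, "linear": [-0.03, 0.18, 0], "delta_rot": [0.0582, -0.2039, 0.2336]},
  {"gripper": 1, "linear": [-0.03, 0.225, 0], "delta_rot": [0.0777, -0.2719, 0.3115]},
  {"gripper": 1, "linear": [-0.03, 0.27, 0], "delta_rot": [0.0971, -0.3399, 0.3894]},
  {"gripper": 1, "linear": [-0.03, 0.315, 0], "delta_rot": [0.1165, -0.4078, 0.4672]},
  {"gripper": 1, "linear": [-0.03, 0.35, 0], "delta_rot": [0.1359, -0.4758, 0.5451]},
])

```text
clock: 17.15
position: [0.4826, 0.1056, 0.2592]
ee_rot: [0.235, -0.269, 0.932, 0.066]
contact_force: [0.5, 0.7, -0.4]
width: 0.0408
gripper_force: 41.0
```

Request:
send_rows([
  {"gripper": 1, "linear": [-0.003, 0.04, -0.01], "delta_rot": [0, 0, 0]},
  {"gripper": 1, "linear": [-0.003, 0.08, -0.023], "delta_rot": [0, 0, 0]},
  {"gripper": 1, "linear": [-0.003, 0.12, -0.023], "delta_rot": [0, 0, 0]},
  {"gripper": 1, "linear": [-0.003, 0.157, -0.023], "delta_rot": [0, 0, 0]},
  {"gripper": 1, "linear": [-0.003, 0.157, -0.023], "delta_rot": [0, 0, 0]},
  {"gripper": 1, "linear": [-0.003, 0.157, -0.023], "delta_rot": [0, 0, 0]},
])

```text
clock: 17.75
position: [0.4799, 0.2611, 0.2354]
ee_rot: [0.233, -0.268, 0.932, 0.066]
contact_force: [-0.7, 0.1, -0.4]
width: 0.0411
gripper_force: 41.1
```

```bash
cat > al.py <<'E'
from h import *
import sys
# held tin's lid and the mouth (expected M) in wrist image -> lateral miss in tool axes
M=np.array([float(v) for v in sys.argv[1:4]]);dia=float(sys.argv[4]);lz=float(sys.argv[5]);tol=float(sys.argv[6]) if len(sys.argv)>6 else .2
d=grab('wrist','al%d.png'%int(get_state()['clock']*100));s=get_state();K=np.array(d['K']);T=np.array(d['T_tool_cam']);Ti=np.linalg.inv(T)
print(s['position'].round(4),s['qpos'].round(2),R.from_quat(np.roll(s['ee_rot'],-1)).as_matrix().round(3).tolist())
c=Ti@np.array([0,0,lz,1]);k=K@c[:3];a=k[:2]/k[2]
g=d['pixels'].astype(int);m=((g.min(2)>140)&(g.max(2)-g.min(2)<45)).astype(np.uint8);q=np.zeros_like(m);rr=int(368*dia/2/c[2]+8);cv2.circle(q,(int(a[0]),int(a[1])),rr,1,-1)
m=cv2.morphologyEx(m*q,cv2.MORPH_OPEN,np.ones((5,5)));n,l,st,ce=cv2.connectedComponentsWithStats(m);i=1+np.argmax(st[1:,4]);b=st[i]
print('axis at lid',a.round(1),'lid bbox',b,'centre',b[0]+b[2]/2,b[1]+b[3]/2,'exp dia px',round(368*dia/c[2],1))
tool=(np.linalg.inv(d['W']@Ti))@np.append(M,1);print('mouth in tool',tool[:3].round(4),'px',proj(d,M).round(1))
u,v=proj(d,M);G=cv2.cvtColor(d['pixels'],cv2.COLOR_BGR2GRAY);depth=(np.linalg.inv(d['W'])@np.append(M,1))[2]
for D in (dia+.007+.007,dia+.007):
    r=368*D/2/depth;x0,y0=int(u-1.8*r),int(v-1.8*r)
    h=cv2.HoughCircles(cv2.medianBlur(G,3)[y0:y0+int(3.6*r),x0:x0+int(3.6*r)],cv2.HOUGH_GRADIENT,1,4,param1=100,param2=10,minRadius=int(r*.93),maxRadius=int(r*1.1))
    if h is not None:print('mouth circ',[(round(e[0]+x0,1),round(e[1]+y0,1),round(float(e[2]),1)) for e in h[0][:3]],'exp r',round(r,1))
E
python3 al.py .5508 .3017 .0705 .042 -.031
```

```text
[0.4802 0.2601 0.2353] [ 0.28 -0.    1.95  0.19  0.73 -1.96] [[-0.749, -0.529, 0.4], [-0.467, 0.849, 0.248], [-0.47, -0.001, -0.883]]
axis at lid [332.2 356.9] lid bbox [ 269  292  118  106 9869] centre 328.0 345.0 exp dia px 121.0
mouth in tool [ 0.0055 -0.003   0.1839] px [326.5 211.7]
mouth circ [(np.float32(323.5), np.float32(213.5), 33.4), (np.float32(327.5), np.float32(207.5), 32.2), (np.float32(321.5), np.float32(209.5), 28.9)] exp r 31.1
mouth circ [(np.float32(325.5), np.float32(212.5), 27.3), (np.float32(331.5), np.float32(201.5), 27.3), (np.float32(320.5), np.float32(208.5), 28.4)] exp r 27.2
```

Request:
send_rows([
  {"gripper": 1, "linear": [0.012, 0.006, -0.027], "delta_rot": [0, 0, 0]},
  {"gripper": 1, "linear": [0.026, 0.014, -0.058], "delta_rot": [0, 0, 0]},
  {"gripper": 1, "linear": [0.04, 0.023, -0.089], "delta_rot": [0, 0, 0]},
  {"gripper": 1, "linear": [0.04, 0.023, -0.089], "delta_rot": [0, 0, 0]},
  {"gripper": 1, "linear": [0.04, 0.023, -0.089], "delta_rot": [0, 0, 0]},
])

```text
clock: 18.3
position: [0.5209, 0.2817, 0.146]
ee_rot: [0.233, -0.266, 0.933, 0.066]
contact_force: [0.3, 0.1, 0.2]
width: 0.0408
gripper_force: 41.2
```

```bash
python3 al.py .5508 .3017 .0705 .042 -.031; python3 - <<'E'
import cv2,numpy as np,glob,os
# rim: scan image rows for mouth outer extents using wood-vs-metal saturation
f=max(glob.glob('pics/al*.png'),key=os.path.getmtime);im=cv2.imread(f).astype(int)
m=(im.max(2)-im.min(2)<50)&(im.min(2)>90)
for v in (200,210,220,225,230,235,240):
    r=m[v];x=328
    seg=np.flatnonzero(r[240:420])+240
    print(v,''.join('#' if k else '.' for k in r[260:400:2]))
E
```

```text
[0.5214 0.2821 0.1472] [ 0.31  0.17  2.01  0.24  0.5  -2.  ] [[-0.749, -0.527, 0.401], [-0.465, 0.85, 0.247], [-0.471, -0.001, -0.882]]
axis at lid [332.2 356.9] lid bbox [ 269  292  119  106 9939] centre 328.5 345.0 exp dia px 121.0
mouth in tool [0.0037 0.0013 0.0835] px [332.4 247.1]
mouth circ [(np.float32(329.5), np.float32(250.5), 46.3), (np.float32(325.5), np.float32(244.5), 40.7), (np.float32(327.5), np.float32(282.5), 46.3)] exp r 43.6
mouth circ [(np.float32(328.5), np.float32(277.5), 41.4), (np.float32(329.5), np.float32(250.5), 40.3), (np.float32(326.5), np.float32(244.5), 41.4)] exp r 38.2
200 .............................###################......................
210 .......................###############################................
220 .................########################################.............
225 ...............###########################################............
230 ..............############################################............
235 .............#############################################............
240 .............#############################################............
```

Request:
send_rows([
  {"gripper": 1, "linear": [0.0128, 0.0085, -0.0258], "delta_rot": [0, 0, 0]},
  {"gripper": 1, "linear": [0.0168, 0.011, -0.0346], "delta_rot": [0, 0, 0]},
  {"gripper": 1, "linear": [0.0208, 0.0135, -0.0434], "delta_rot": [0, 0, 0]},
  {"gripper": 1, "linear": [0.0238, 0.0153, -0.05], "delta_rot": [0, 0, 0]},
  {"gripper": 1, "linear": [0.0268, 0.0172, -0.0567], "delta_rot": [0, 0, 0]},
  {"gripper": 1, "linear": [0.0268, 0.0172, -0.0567], "delta_rot": [0, 0, 0]},
])

```text
clock: 18.95
position: [0.5475, 0.3005, 0.089]
ee_rot: [0.233, -0.267, 0.933, 0.066]
contact_force: [-0.4, -0.3, -1.3]
width: 0.041
gripper_force: 41.2
```

Request:
send_rows([
  {"gripper": 1, "linear": [0.0016, 0.001, -0.0035], "delta_rot": [0, 0, 0]},
  {"gripper": 1, "linear": [0.0032, 0.002, -0.0071], "delta_rot": [0, 0, 0]},
  {"gripper": 1, "linear": [0.0032, 0.002, -0.0071], "delta_rot": [0, 0, 0]},
])

```text
clock: 19.25
position: [0.5506, 0.3027, 0.0824]
ee_rot: [0.233, -0.267, 0.933, 0.066]
contact_force: [-0.6, 1.1, 0.2]
width: 0.0406
gripper_force: 41.3
```

Request:
send_rows([
  {"gripper": 1, "linear": [0.0008, 0.0005, -0.0018], "delta_rot": [0, 0, 0]},
  {"gripper": 1, "linear": [0.0016, 0.001, -0.0035], "delta_rot": [0, 0, 0]},
  {"gripper": 1, "linear": [0.0016, 0.001, -0.0035], "delta_rot": [0, 0, 0]},
])

```text
clock: 19.55
position: [0.5521, 0.3033, 0.0821]
ee_rot: [0.235, -0.267, 0.932, 0.066]
contact_force: [-12.5, -10.4, 22.4]
width: 0.0408
gripper_force: 45.7
```

Bottomed: the same plane as tin A, within 1–2 mm. Release and retreat.

Request:
send_rows([
  {"gripper": 0.0, "linear": [-0.0008, -0.0005, 0.0018], "delta_rot": [0, 0, 0]},
  {"gripper": -0.2, "linear": [-0.0008, -0.0005, 0.0018], "delta_rot": [0, 0, 0]},
  {"gripper": -0.4, "linear": [-0.0008, -0.0005, 0.0018], "delta_rot": [0, 0, 0]},
  {"gripper": -0.4, "linear": [-0.0008, -0.0005, 0.0018], "delta_rot": [0, 0, 0]},
  {"gripper": -0.4, "linear": [-0.008, -0.005, 0.0177], "delta_rot": [0, 0, 0]},
  {"gripper": -0.4, "linear": [-0.02, -0.0124, 0.0441], "delta_rot": [0, 0, 0]},
  {"gripper": -0.4, "linear": [-0.036, -0.0223, 0.0795], "delta_rot": [0, 0, 0]},
  {"gripper": -0.4, "linear": [-0.052, -0.0322, 0.1148], "delta_rot": [0, 0, 0]},
])

```text
clock: 20.35
position: [0.4997, 0.2709, 0.1939]
ee_rot: [0.232, -0.267, 0.933, 0.066]
contact_force: [0.3, 1.0, 1.2]
width: 0.06
gripper_force: 0.0
```

```bash
cat > seat.py <<'E'
from h import *
import sys
M=[float(v) for v in sys.argv[1:]]
d=grab('wrist');s=get_state();print(s['position'].round(4))
g=d['pixels'].astype(int);m=((g.min(2)>200)&(g.max(2)-g.min(2)<45)).astype(np.uint8)
m=cv2.morphologyEx(m,cv2.MORPH_OPEN,cv2.getStructuringElement(cv2.MORPH_ELLIPSE,(13,13)))
n,l,st,c=cv2.connectedComponentsWithStats(m)
a=np.array([-.399,-.248,.883])
for i in range(1,n):
    if st[i,4]>800 and st[i,1]<330:
        dep=368*.042/max(st[i,2:4]);k=np.linalg.inv(np.array(d['K']))@np.append(c[i],1)*dep;p=(d['W']@np.append(k,1))[:3]
        print(c[i].round(1),st[i],'lid by size',p.round(4),'n.p',(p@a).round(4))
E
python3 seat.py
```

```text
[0.5007 0.2712 0.2008]
[316.9 223.6] [ 289  197   56   55 2318] lid by size [0.549  0.2898 0.078 ] n.p -0.222
[173.3 232.4] [ 147  207   56   52 2174] lid by size [0.6098 0.2008 0.0828] n.p -0.22
```

Both lids read the same height. Now the wide tin.

Request:
send_rows([
  {"gripper": -1, "linear": [-0.02, -0.03, 0.03], "delta_rot": [0, 0, 0]},
  {"gripper": -1, "linear": [-0.02, -0.07, 0.05], "delta_rot": [-0.0194, 0.068, -0.0779]},
  {"gripper": -1, "linear": [-0.02, -0.115, 0.05], "delta_rot": [-0.0388, 0.1359, -0.1557]},
  {"gripper": -1, "linear": [-0.02, -0.16, 0.05], "delta_rot": [-0.0582, 0.2039, -0.2336]},
  {"gripper": -1, "linear": [-0.02, -0.205, 0.05], "delta_rot": [-0.0777, 0.2719, -0.3115]},
  {"gripper": -1, "linear": [-0.02, -0.25, 0.05], "delta_rot": [-0.0971, 0.3399, -0.3894]},
  {"gripper": -1, "linear": [-0.01, -0.295, 0.05], "delta_rot": [-0.1165, 0.4078, -0.4672]},
  {"gripper": -1, "linear": [0, -0.33, 0.04], "delta_rot": [-0.1359, 0.4758, -0.5451]},
])

```text
clock: 21.2
position: [0.5019, -0.0614, 0.2349]
ee_rot: [0.001, 0.002, 1.0, -0.001]
contact_force: [0.2, 0.6, -0.2]
width: 0.0855
gripper_force: 0.0
```

Request:
send_rows([
  {"gripper": -1, "linear": [0.017, -0.03, -0.03], "delta_rot": [0, 0, 0]},
  {"gripper": -1, "linear": [0.017, -0.058, -0.06], "delta_rot": [0, 0, 0]},
  {"gripper": -1, "linear": [0.017, -0.058, -0.09], "delta_rot": [0, 0, 0]},
  {"gripper": -1, "linear": [0.017, -0.058, -0.09], "delta_rot": [0, 0, 0]},
  {"gripper": -1, "linear": [0.017, -0.058, -0.09], "delta_rot": [0, 0, 0]},
  {"gripper": -1, "linear": [0.017, -0.058, -0.09], "delta_rot": [0, 0, 0]},
])

```text
clock: 21.8
position: [0.5187, -0.1166, 0.1454]
ee_rot: [0.002, -0.001, 1.0, -0.001]
contact_force: [0.2, 0.1, 1.1]
width: 0.0853
gripper_force: 0.0
```

```bash
python3 wl.py .5175 -.116 .064 .056
```

```text
[ 0.51873613 -0.11653636  0.14565674] [-0.35  0.27  1.74 -0.    1.13 -1.92] [[-0.002, 0.005], [1.0, -0.002], [-0.002, -1.0]]
seed 331.1 249.5
exp r px 43
[328.5 246.5] 41.6 [ 0.5155 -0.1177  0.064 ]
[331.5 238.5] 48.4 [ 0.5102 -0.1158  0.064 ]
[334.5 244.5] 39.5 [ 0.5141 -0.1139  0.064 ]
[324.5 236.5] 48.4 [ 0.5089 -0.1202  0.064 ]
```

Request:
send_rows([
  {"gripper": -1, "linear": [-0.003, 0, -0.045], "delta_rot": [0, 0, 0]},
  {"gripper": -1, "linear": [-0.003, 0, -0.085], "delta_rot": [0, 0, 0]},
  {"gripper": -1, "linear": [-0.003, 0, -0.111], "delta_rot": [0, 0, 0]},
  {"gripper": -1, "linear": [-0.003, 0, -0.111], "delta_rot": [0, 0, 0]},
  {"gripper": 1, "linear": [-0.003, 0, -0.111], "delta_rot": [0, 0, 0]},
  {"gripper": 1, "linear": [-0.003, 0, -0.111], "delta_rot": [0, 0, 0]},
  {"gripper": 1, "linear": [-0.003, 0, -0.111], "delta_rot": [0, 0, 0]},
  {"gripper": 1, "linear": [-0.003, 0, -0.111], "delta_rot": [0, 0, 0]},
], newtons=45)

```text
clock: 22.65
position: [0.5165, -0.1171, 0.0356]
ee_rot: [0.003, -0.0, 1.0, -0.001]
contact_force: [-0.2, 0.6, 5.4]
width: 0.0552
gripper_force: 47.4
```

Request:
send_rows([
  {"gripper": 1, "linear": [0, 0, 0], "delta_rot": [0, 0, 0]},
  {"gripper": 1, "linear": [0, 0, 0], "delta_rot": [0, 0, 0]},
])

```text
clock: 22.85
position: [0.5165, -0.1171, 0.0356]
ee_rot: [0.003, -0.0, 1.0, -0.001]
contact_force: [-0.2, 1.7, 5.7]
width: 0.0549
gripper_force: 47.4
```

Request:
send_rows([
  {"gripper": 1, "linear": [0, 0, 0.04], "delta_rot": [0, 0, 0]},
  {"gripper": 1, "linear": [0, 0, 0.08], "delta_rot": [0, 0, 0]},
  {"gripper": 1, "linear": [0, 0, 0.12], "delta_rot": [0, 0, 0]},
  {"gripper": 1, "linear": [0, 0.03, 0.16], "delta_rot": [0, 0, 0]},
  {"gripper": 1, "linear": [0, 0.03, 0.19], "delta_rot": [0, 0, 0]},
  {"gripper": 1, "linear": [0, 0.03, 0.19], "delta_rot": [0, 0, 0]},
])

```text
clock: 23.45
position: [0.5175, -0.087, 0.2293]
ee_rot: [0.007, -0.001, 1.0, -0.002]
contact_force: [1.1, -1.1, -0.8]
width: 0.0544
gripper_force: 48.7
```

Request:
send_rows([
  {"gripper": 1, "linear": [0, 0.025, 0.01], "delta_rot": [0.0194, -0.068, 0.0779]},
  {"gripper": 1, "linear": [0, 0.05, 0.02], "delta_rot": [0.0388, -0.1359, 0.1557]},
  {"gripper": 1, "linear": [0.01, 0.075, 0.02], "delta_rot": [0.0582, -0.2039, 0.2336]},
  {"gripper": 1, "linear": [0.02, 0.1, 0.02], "delta_rot": [0.0777, -0.2719, 0.3115]},
  {"gripper": 1, "linear": [0.03, 0.125, 0.015], "delta_rot": [0.0971, -0.3399, 0.3894]},
  {"gripper": 1, "linear": [0.045, 0.15, 0.01], "delta_rot": [0.1165, -0.4078, 0.4672]},
  {"gripper": 1, "linear": [0.055, 0.175, 0.005], "delta_rot": [0.1359, -0.4758, 0.5451]},
  {"gripper": 1, "linear": [0.065, 0.185, 0.002], "delta_rot": [0.1359, -0.4758, 0.5451]},
])

```text
clock: 24.25
position: [0.5765, 0.099, 0.2224]
ee_rot: [0.231, -0.266, 0.933, 0.067]
contact_force: [0.4, -0.1, -2.1]
width: 0.0546
gripper_force: 48.7
```

Request:
send_rows([
  {"gripper": 1, "linear": [0, 0, 0], "delta_rot": [0, 0, 0]},
  {"gripper": 1, "linear": [0, 0, 0], "delta_rot": [0, 0, 0]},
])

```text
clock: 24.45
position: [0.58, 0.0979, 0.225]
ee_rot: [0.233, -0.267, 0.933, 0.066]
contact_force: [0.6, -0.3, -1.4]
width: 0.0545
gripper_force: 48.6
```

```bash
python3 al.py .652 .1398 .0705 .056 -.0284
```

```text
[0.58   0.0978 0.2252] [-0.14  0.1   1.86  0.42  0.84 -2.5 ] [[-0.749, -0.528, 0.4], [-0.467, 0.849, 0.247], [-0.47, -0.002, -0.883]]
axis at lid [332.1 352.6] lid bbox [  251   276   154   136 15886] centre 328.0 344.0 exp dia px 158.3
mouth in tool [-0.0009 -0.0022  0.1755] px [327.3 220.7]
mouth circ [(np.float32(324.5), np.float32(217.5), 38.0), (np.float32(321.5), np.float32(224.5), 42.4), (np.float32(329.5), np.float32(219.5), 38.0)] exp r 39.6
mouth circ [(np.float32(324.5), np.float32(217.5), 38.4), (np.float32(328.5), np.float32(219.5), 38.4), (np.float32(324.5), np.float32(221.5), 38.4)] exp r 35.6
```

Request:
send_rows([
  {"gripper": 1, "linear": [0.015, 0.008, -0.029], "delta_rot": [0, 0, 0]},
  {"gripper": 1, "linear": [0.029, 0.016, -0.058], "delta_rot": [0, 0, 0]},
  {"gripper": 1, "linear": [0.043, 0.0242, -0.0871], "delta_rot": [0, 0, 0]},
  {"gripper": 1, "linear": [0.043, 0.0242, -0.0871], "delta_rot": [0, 0, 0]},
  {"gripper": 1, "linear": [0.043, 0.0242, -0.0871], "delta_rot": [0, 0, 0]},
])

```text
clock: 25.0
position: [0.6226, 0.1222, 0.1376]
ee_rot: [0.233, -0.266, 0.933, 0.066]
contact_force: [-0.6, -0.7, -0.7]
width: 0.055
gripper_force: 48.7
```

```bash
python3 al.py .652 .1398 .0705 .056 -.0284; python3 - <<'E'
import cv2,numpy as np,glob,os
f=max(glob.glob('pics/al*.png'),key=os.path.getmtime);im=cv2.imread(f);G=cv2.cvtColor(im,cv2.COLOR_BGR2GRAY)
e=cv2.Canny(G,60,120)[185:300:3,250:410:2]
g=im.astype(int)
for v in range(180,300,6):
    print(v,''.join(('@' if a>205 else '+' if a>150 else ':') if s<50 else ' ' for a,s in zip(g[v,250:410:2].min(1),g[v,250:410:2].max(1)-g[v,250:410:2].min(1))))
E
```

```text
[0.6231 0.122  0.1388] [-0.08  0.25  1.91  0.49  0.63 -2.56] [[-0.749, -0.528, 0.401], [-0.466, 0.849, 0.247], [-0.472, -0.002, -0.882]]
axis at lid [332.1 352.6] lid bbox [  251   276   155   137 16622] centre 328.5 344.5 exp dia px 158.3
mouth in tool [ 0.0013 -0.0005  0.0754] px [329.6 254.8]
mouth circ [(np.float32(327.5), np.float32(257.5), 59.3), (np.float32(328.5), np.float32(286.5), 57.1), (np.float32(326.5), np.float32(253.5), 56.0)] exp r 56.2
mouth circ [(np.float32(325.5), np.float32(252.5), 54.4), (np.float32(327.5), np.float32(283.5), 54.4), (np.float32(330.5), np.float32(256.5), 51.1)] exp r 50.6
180        :                                                                        
186        :                                                                        
192         :                           :::::::::::::::                             
198         :                     :::::::::::::::::::::::::::                       
204                          :+++++++++:+:+++++++@@@@@@+:::::::::                   
210          :          :++++::+++++++++++++++++++++++++
[... 509 characters left out ...]
::::::::::+++++@@+           
252         :: +++:::::::::::::::::::::::::::::::::::::::::::::::::++:@@@           
258         :+++++::::::::::::::::::::::::::::::::::::::::::::::::::::+@@+++++++++++
264        :::::+:::::::::::::::::::::::::::::::::::::::::::::::::::::+++:::::::::::
270        ::   :::::::::::::::::::::::::::::::::::::::::::::::::::::::+:           
276       ::   :::::::::::::::::::::::+++++++++++::::::::::::::::::::::::           
282       ::  :::::::::::::++++++++++++++++++++++++++++++++++::::::::::::           
288      ::  ::::::::++++++++:::+++++++++++++++++++++++:::++@@@@@@::::::::          
294      ::::::::++++++::++++++++++++++++++++++++++++++++++++:+@@@@@@@:::::
```

```bash
python3 - <<'E'
import cv2,numpy as np,glob,os
f=max(glob.glob('pics/al*.png'),key=os.path.getmtime);g=cv2.imread(f).astype(int);mn=g.min(2);sat=g.max(2)-mn
L=[];Rr=[];P=[]
for v in range(208,256,4):
    r=np.flatnonzero((mn[v,260:400]>150)&(sat[v,260:400]<50))+260
    x1=r[0];x2=r[-1];P+=[(x1,v),(x2,v)]
    dark=np.flatnonzero(mn[v,x1+12:x2-12]<150)+x1+12
    print(v,x1,x2,(x1+x2)/2, (dark[0],dark[-1]) if len(dark) else None)
P.append((332,203));e=cv2.fitEllipse(np.array(P,np.float32));print(e)
E
```

```text
208 295 360 327.5 None
212 289 365 327.0 None
216 286 369 327.5 None
220 282 374 328.0 (np.int64(294), np.int64(294))
224 280 377 328.5 (np.int64(292), np.int64(293))
228 277 379 328.0 (np.int64(289), np.int64(291))
232 276 382 329.0 (np.int64(288), np.int64(346))
236 274 383 328.5 (np.int64(286), np.int64(356))
240 273 385 329.0 (np.int64(285), np.int64(363))
244 273 386 329.5 (np.int64(285), np.int64(367))
248 272 386 329.0 (np.int64(284), np.int64(371))
252 272 387 329.5 (np.int64(284), np.int64(374))
((329.44488525390625, 249.40518188476562), (97.4028549194336, 114.63184356689453), 98.14649963378906)
```

Request:
send_rows([
  {"gripper": 1, "linear": [0.0129, 0.0088, -0.0257], "delta_rot": [0, 0, 0]},
  {"gripper": 1, "linear": [0.0169, 0.0112, -0.0345], "delta_rot": [0, 0, 0]},
  {"gripper": 1, "linear": [0.0201, 0.0132, -0.0416], "delta_rot": [0, 0, 0]},
  {"gripper": 1, "linear": [0.0229, 0.0149, -0.0477], "delta_rot": [0, 0, 0]},
  {"gripper": 1, "linear": [0.0258, 0.0167, -0.0539], "delta_rot": [0, 0, 0]},
  {"gripper": 1, "linear": [0.0258, 0.0167, -0.0539], "delta_rot": [0, 0, 0]},
])

```text
clock: 25.65
position: [0.6481, 0.1393, 0.0833]
ee_rot: [0.233, -0.267, 0.933, 0.066]
contact_force: [-0.2, -0.6, -2.7]
width: 0.0546
gripper_force: 48.7
```

Request:
send_rows([
  {"gripper": 1, "linear": [0.0016, 0.001, -0.0035], "delta_rot": [0, 0, 0]},
  {"gripper": 1, "linear": [0.0032, 0.002, -0.0071], "delta_rot": [0, 0, 0]},
  {"gripper": 1, "linear": [0.0032, 0.002, -0.0071], "delta_rot": [0, 0, 0]},
])

```text
clock: 25.95
position: [0.651, 0.1411, 0.0778]
ee_rot: [0.234, -0.267, 0.933, 0.066]
contact_force: [-5.6, -3.7, 6.9]
width: 0.0547
gripper_force: 53.7
```

The wide tin meets the same floor plane (-0.258 against -0.258 and -0.260). Release and retreat.

Request:
send_rows([
  {"gripper": -0.3, "linear": [0, 0, 0], "delta_rot": [0, 0, 0]},
  {"gripper": -0.6, "linear": [0, 0, 0], "delta_rot": [0, 0, 0]},
  {"gripper": -0.8, "linear": [0, 0, 0], "delta_rot": [0, 0, 0]},
  {"gripper": -0.8, "linear": [0, 0, 0], "delta_rot": [0, 0, 0]},
  {"gripper": -0.8, "linear": [-0.008, -0.005, 0.0177], "delta_rot": [0, 0, 0]},
  {"gripper": -0.8, "linear": [-0.02, -0.0124, 0.0441], "delta_rot": [0, 0, 0]},
  {"gripper": -0.8, "linear": [-0.036, -0.0223, 0.0795], "delta_rot": [0, 0, 0]},
  {"gripper": -0.8, "linear": [-0.052, -0.0322, 0.1148], "delta_rot": [0, 0, 0]},
])

```text
clock: 26.75
position: [0.5987, 0.1088, 0.1921]
ee_rot: [0.233, -0.267, 0.933, 0.066]
contact_force: [0.3, -0.3, 0.1]
width: 0.0771
gripper_force: 0.0
```

Request:
send_rows([
  {"gripper": -0.8, "linear": [-0.03, 0.02, 0.01], "delta_rot": [0, 0, 0]},
  {"gripper": -0.8, "linear": [-0.05, 0.04, 0.02], "delta_rot": [0, 0, 0]},
  {"gripper": -0.8, "linear": [-0.05, 0.06, 0.02], "delta_rot": [0, 0, 0]},
  {"gripper": -0.8, "linear": [-0.05, 0.06, 0.02], "delta_rot": [0, 0, 0]},
  {"gripper": -0.8, "linear": [-0.05, 0.06, 0.02], "delta_rot": [0, 0, 0]},
])

```text
clock: 27.25
position: [0.5495, 0.1692, 0.2116]
ee_rot: [0.234, -0.267, 0.933, 0.066]
contact_force: [0.7, 0.2, -0.5]
width: 0.0765
gripper_force: 0.0
```

```bash
cat > fin.py <<'E'
from h import *
a=np.array([-.399,-.248,.883])
d=grab('wrist','fin.png');s=get_state();print(s['position'].round(4),s['clock'])
Wi=np.linalg.inv(d['W']);G=cv2.medianBlur(cv2.cvtColor(d['pixels'],cv2.COLOR_BGR2GRAY),3)
for n,F,dia,h in [("wide",(.662,.147,.045),.056,.060),("A",(.6116,.227,.045),.042,.068),("B",(.561,.3075,.045),.042,.068)]:
    L=np.array(F)+a*h;u,v=proj(d,L);dep=(Wi@np.append(L,1))[2];r=368*dia/2/dep;x0,y0=int(u-2*r),max(int(v-2*r),0)
    c=cv2.HoughCircles(G[y0:y0+int(4*r),x0:x0+int(4*r)],cv2.HOUGH_GRADIENT,1,3,param1=100,param2=10,minRadius=int(r*.8),maxRadius=int(r*1.2))
    g=d['pixels'].astype(int);m=((g.min(2)>190)&(g.max(2)-g.min(2)<45)).astype(np.uint8);k=np.zeros_like(m);cv2.circle(k,(int(u),int(v)),int(1.4*r),1,-1)
    m=cv2.morphologyEx(m*k,cv2.MORPH_OPEN,cv2.getStructuringElement(cv2.MORPH_ELLIPSE,(11,11)));N,l,st,ce=cv2.connectedComponentsWithStats(m)
    print(n,'seated: px',u.round(1),v.round(1),'r',r.round(1),'hough',[tuple(np.round([e[0]+x0,e[1]+y0,e[2]],1)) for e in c[0][:3]],'blob',[(ce[i].round(1).tolist(),st[i].tolist()) for i in range(1,N) if st[i,4]>500])
# other things: compare before/after in fixed views
for n in('top','scene'):
    b=cv2.imread('pics/%s0.png'%n);x=grab(n,n+'1.png')['pixels'];df=(cv2.absdiff(b,x).max(2)>50).astype(np.uint8);df=cv2.morphologyEx(df,cv2.MORPH_OPEN,np.ones((3,3)))
    N,l,st,ce=cv2.connectedComponentsWithStats(df);print(n,[st[i].tolist() for i in range(1,N) if st[i,4]>40])
E
python3 fin.py
```

```text
[0.5497 0.1688 0.2113] 27.3
wide seated: px 226.2 228.7 r 37.2 hough [(np.float32(231.5), np.float32(223.5), np.float32(43.4)), (np.float32(221.5), np.float32(220.5), np.float32(40.0)), (np.float32(228.5), np.float32(212.5), np.float32(35.7))] blob [([215.2, 219.6], [182, 190, 69, 59, 3149])]
A seated: px 352.5 231.3 r 28.7 hough [(np.float32(338.5), np.float32(228.5), np.float32(28.8)), (np.float32(335.5), np.float32(229.5), np.float32(25.7)), (np.float32(347.5), np.float32(223.5), np.float32(32.3))] blob [([336.7, 227.7], [313, 203, 51, 49, 1971])]
B seated: px 482.9 231.1 r 28.8 hough [(np.float32(467.5), np.float32(219.5), np.float32(33.4)), (np.float32(475.5), np.float32(221.5), np.float32(30.1)), (np.float32(461.5), np.float32(221.5), np.float32(33.4))] blob [([472.8, 219.2], [446, 192, 53, 54, 2132])]
top [[234, 187, 15, 14, 138], [121, 207, 198, 273, 14010], [254, 212, 58, 41, 1333], [385, 227, 8, 13, 82], [314, 229, 58, 43, 1440], [338, 232, 11, 8, 60], [369, 235, 11, 9, 52], [422, 234, 6, 12, 57], [404, 238, 10, 12, 70], [328, 273, 93, 114, 4407], [362, 274, 11, 19, 127], [
[... 544 characters left out ...]
 15, 21, 183], [341, 83, 52, 79, 1906], [201, 95, 138, 116, 4159], [125, 115, 8, 7, 43], [109, 122, 34, 46, 827], [140, 133, 9, 18, 97], [153, 132, 8, 9, 49], [396, 139, 13, 14, 93], [161, 150, 16, 7, 71], [400, 169, 11, 11, 52], [404, 173, 13, 12, 98], [390, 181, 12, 11, 91], [144, 202, 25, 22, 249], [403, 202, 16, 17, 141], [393, 212, 10, 12, 74], [345, 222, 28, 15, 229], [114, 228, 43, 51, 630], [317, 233, 57, 43, 1116], [173, 234, 21, 20, 150], [223, 245, 29, 27, 462], [174, 246, 50, 36, 759], [254, 259, 65, 56, 1670], [253, 263, 14, 8, 78], [320, 266, 14, 16, 127], [200, 274, 12, 17, 118], [230, 284, 20, 9, 119], [300, 285, 19, 16, 146], [269, 319, 23, 31, 502], [232, 350, 25, 33, 525]]
```

Nothing else moved: the differences are only the arm, its shadow and the tins. The lids look offset sideways, so I'll check them against the rims.

```bash
python3 - <<'E'
from h import *
d=grab('wrist');g=d['pixels'].astype(int);mn=g.min(2);sat=g.max(2)-mn
a=np.array([-.399,-.248,.883])
for m in [(.6537,.1388,.068),(.6024,.2209,.0682),(.5508,.3027,.0696)]: print('mouth px',proj(d,m).round(1))
for x0,x1 in ((296,396),(430,526),(170,280)):
  print(x0)
  for v in range(176,276,6):
    print(v,''.join(('@' if p>205 else '+' if p>150 else ':') if s<50 else ' ' for p,s in zip(mn[v,x0:x1:2],sat[v,x0:x1:2])))
E
```

```text
mouth px [235.1 220.1]
mouth px [350.1 220.1]
mouth px [465.8 220.7]
296
176                                                   
182                            :::::                  
188                     :::++++@@@@+::::::            
194                 ++++:::::::::::::+@@@@:::         
200              +++::::::::::::::::::::::@@@::       
206            :++::@@@@@@@@@@@+:::+:::::::+@@@:      
212           ++@@@@@@@@@@@@@@@@+@@@::+::::+++@@      
218           @@@@@@@@@@@@@@@@@@@@@+@@+:+++++++@+     
224          @@@@@@@@@@@@@@@@@@@@@@@@+@@:++++:+@+     
230 ++++++++@@@@@@@@@@@@@@@@@@@@@@@@@+@@+++:::++++++++
236          @@@@@@@@@@@@@@@@@@@@@@@@@@@+::::++       
242           @@@@@@@@@@@@@@@@@@@@@@+@@+::+++         
248             @@@+@@@@@@@@@@@@@@+@@@+++++           
254                +@@@@+++++@@@@@+      :+:          
260                           :+:         ++          
266                            ++          ++         
272                            :+:         :+:        
430
176                                                 
182               :                
[... 1129 characters left out ...]
+@@@@@@@@@@@@@@@@@@@@@@@@@@@@::::+:::::::@@::::
212        @@@@@@@@@@@@@@@@@@@@@@@@@@@@@@@@:::::::::::+@++:
218       :@@@@@@@@@@@@@@@@@@@@@@@@@@@@@@@@@+::+:+++:::@@::
224       :@@@@@@@@@@@@@@@@@@@@@@@@@@@@@@@@@@+::+++::::+@+:
230        @@@@@@@@@@@@@@@@@@@@@@@@@@@@@@@@@@++:+:::::+++::
236         +@@@@@@@@@@@@@@@@@@@@@@@@@@@@@@@@+:+:::+++++:::
242           @@++@@@@@@@@@@@@@@@@@@@@@@@@@@@::++++++++:   
248            :+++:+++++++++++++@+@@@@@+@@::::::::+++     
254             :: :+++::+++++++++++++++::::::::+++:       
260          : ::         :+++++++++++++++++++    +:       
266         : ::                        +:        +:       
272        : ::                         +:        +:
```

The lids all lean the same way as the cup walls, except A, which leans more to the side. I'll touch B's lid as a height reference and compare it with A.

Request:
send_rows([
  {"gripper": 1, "linear": [-0.03, 0.03, 0], "delta_rot": [0, 0, 0]},
  {"gripper": 1, "linear": [-0.0445, 0.07, 0], "delta_rot": [0, 0, 0]},
  {"gripper": 1, "linear": [-0.0445, 0.103, -0.032], "delta_rot": [0, 0, 0]},
  {"gripper": 1, "linear": [-0.0445, 0.103, -0.032], "delta_rot": [0, 0, 0]},
  {"gripper": 1, "linear": [-0.0325, 0.1105, -0.0585], "delta_rot": [0, 0, 0]},
  {"gripper": 1, "linear": [-0.0205, 0.118, -0.085], "delta_rot": [0, 0, 0]},
  {"gripper": 1, "linear": [-0.0165, 0.1205, -0.094], "delta_rot": [0, 0, 0]},
  {"gripper": 1, "linear": [-0.0165, 0.1205, -0.094], "delta_rot": [0, 0, 0]},
])

```text
clock: 28.25
position: [0.533, 0.2887, 0.1159]
ee_rot: [0.232, -0.266, 0.933, 0.066]
contact_force: [-0.3, 0.4, 0.3]
width: -0.0002
gripper_force: 0.0
```

Request:
send_rows([
  {"gripper": 1, "linear": [0.0012, 0.0007, -0.0026], "delta_rot": [0, 0, 0]},
  {"gripper": 1, "linear": [0.0024, 0.0015, -0.0053], "delta_rot": [0, 0, 0]},
  {"gripper": 1, "linear": [0.0024, 0.0015, -0.0053], "delta_rot": [0, 0, 0]},
])

```text
clock: 28.55
position: [0.5357, 0.2909, 0.1131]
ee_rot: [0.234, -0.266, 0.933, 0.066]
contact_force: [-0.5, -0.3, 0.8]
width: 0.0
gripper_force: 0.0
```

Request:
send_rows([
  {"gripper": 1, "linear": [0.0008, 0.0005, -0.0018], "delta_rot": [0, 0, 0]},
  {"gripper": 1, "linear": [0.0016, 0.001, -0.0035], "delta_rot": [0, 0, 0]},
  {"gripper": 1, "linear": [0.0016, 0.001, -0.0035], "delta_rot": [0, 0, 0]},
])

```text
clock: 28.85
position: [0.5387, 0.2924, 0.1105]
ee_rot: [0.236, -0.266, 0.932, 0.066]
contact_force: [-0.9, -0.4, 4.9]
width: 0.0001
gripper_force: 2.1
```

B's lid plane is at -0.190 and A's at -0.191, so they are level. B, touched lightly, did not move. The floor discs in w4 also show the bores themselves lean slightly sideways, which explains how the lids sit. I'll retreat clear and check the tins once more.

Request:
send_rows([
  {"gripper": 1, "linear": [-0.014, -0.0087, 0.031], "delta_rot": [0, 0, 0]},
  {"gripper": 1, "linear": [-0.032, -0.02, 0.071], "delta_rot": [0, 0, 0]},
  {"gripper": 1, "linear": [-0.054, -0.034, 0.112], "delta_rot": [0, 0, 0]},
  {"gripper": 1, "linear": [-0.074, -0.054, 0.13], "delta_rot": [0, 0, 0]},
  {"gripper": 1, "linear": [-0.074, -0.074, 0.13], "delta_rot": [0, 0, 0]},
  {"gripper": 1, "linear": [-0.074, -0.074, 0.13], "delta_rot": [0, 0, 0]},
  {"gripper": 1, "linear": [-0.074, -0.074, 0.13], "delta_rot": [0, 0, 0]},
])

```text
clock: 29.55
position: [0.4628, 0.2178, 0.2387]
ee_rot: [0.234, -0.266, 0.933, 0.066]
contact_force: [0.9, 0.2, 0.5]
width: -0.0001
gripper_force: 0.0
```

```bash
python3 fin.py | head -4; python3 - <<'E'
from h import *
d=grab('wrist');g=d['pixels'].astype(int);mn=g.min(2);sat=g.max(2)-mn
for m in [(.6537,.1388,.068),(.6024,.2209,.0682),(.5508,.3027,.0696)]:
    u,v=proj(d,m).astype(int);print('mouth px',u,v)
    for y in range(v-40,v+48,6): print(y,''.join(('@' if p>205 else '+' if p>150 else ':') if s<50 else ' ' for p,s in zip(mn[y,max(u-56,0):u+50:2],sat[y,max(u-56,0):u+50:2])))
E
```

```text
[0.4629 0.2182 0.2384] 29.6
wide seated: px 145.9 247.7 r 31.2 hough [(np.float32(138.5), np.float32(238.5), np.float32(29.7)), (np.float32(143.5), np.float32(238.5), np.float32(34.2)), (np.float32(151.5), np.float32(239.5), np.float32(36.4))] blob [([137.0, 240.3], [110, 216, 56, 48, 2112])]
A seated: px 249.2 250.0 r 24.0 hough [(np.float32(252.5), np.float32(241.5), np.float32(27.4)), (np.float32(252.5), np.float32(237.5), np.float32(27.4)), (np.float32(235.5), np.float32(247.5), np.float32(20.7))] blob [([238.1, 247.1], [217, 227, 45, 40, 1404])]
B seated: px 357.9 249.6 r 24.0 hough [(np.float32(349.5), np.float32(242.5), np.float32(24.1)), (np.float32(350.5), np.float32(238.5), np.float32(27.4)), (np.float32(356.5), np.float32(238.5), np.float32(27.4))] blob [([348.2, 240.2], [326, 220, 44, 42, 1446])]
mouth px 158 238
198                 ::              ::::::               
204                   ::::++++++:::::::::::::::::        
210                +++:::::::::::::+@@+:::::::::::::     
216            +@@@@@+::::::::::::::::::@@::::::::::::   
222       @@@@@@@@@@@@@@@@@+:::
[... 1667 characters left out ...]
:                
216                   :+++:::::::::+@@@+::::             
222                 ++:+@@@@@@@@@@+:::::+@@::            
228               +:@@@@@@@@@@@@@@@@@@@::++@@:           
234              +@@@@@@@@@@@@@@@@@@@@@@@+++@@           
240             :@@@@@@@@@@@@@@@@@@@@@@+@++++@           
246 +++++++++++++@@@@@@@@@@@@@@@@@@@@@@+@@::@@+++++++++  
252               @@+@@@@@@@@@@@@@@@@@+@+::@@            
258                 @@++@@@@@@@@@@@@+@@:+@@              
264                     @@@@@@@@@@@++++ +@               
270                           :+        :+:              
276                            ++        ++              
282                             +         +:
```

All three tins stand in their cups. A and B are equal in lid height, and nothing else has moved. Handing in.

```bash
python3 -c "
from h import *
print(sign_off())"
```

```text
the job is handed in; nothing more can be done
None
```

The job is handed in: the wide tin is in the wide cup and a slim tin in each small cup, lids out, and the before/after pictures show nothing else moved. All three met the same floor depth to within about 2 mm, but the middle slim tin leans to one side, so I'm less sure it is completely flat on its cup floor.

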